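# Load the warming tray, tall bottles behind, and start it

### The job

Load the warming tray from the baking mat: first stand every tall sauce bottle in the back row, setting them down rather than dropping them, and only then stand every short topping jar in the front row, everything upright. When all are in, start the warmer by pressing its keys down fully one at a time: the round key, then the square key, then the long bar key. Leave the bowl, the mug and the spatula where they are.

Things in the scene. Friction and masses are not known exactly. Their poses are not given: they have to be found in the camera images.
- warmer: Bare-metal electric warming tray, fixed: 220 (x) by 420 (y) by 74 mm high. Origin at the centre of its underside; x points from its front edge to its back edge (away from the robot), y left, z up. Open tray from y = -100 to +204 mm, its floor 50 mm up, rims 24 mm higher; a 6 mm rail as high as the rims splits it at x = 0 into front and back row. From y = -210 to -100 mm: a flat deck, 74 mm up, with three keys.
- back_row (a point): Centre of the floor of the tray's back row (farther from the robot); axes as the warming tray's. The row's inside reaches 152 mm either way along y and 48 mm either way along x; its rims are 24 mm high.
- front_row (a point): Centre of the floor of the tray's front row (nearer the robot); axes as the warming tray's. The row's inside reaches 152 mm either way along y and 48 mm either way along x; its rims are 24 mm high.
- round_key_top (a point): Round grey key, 30 mm in diameter, the middle key of the deck; the point is the centre of its top, 12 mm above the deck when up and moving with it. The keys lie 60 mm apart in a line along the tray's x. Bottles may stand close by in the back row: turn the gripper with its slim side to them.
- round_key (a joint): Travel of that key in m: 0 up, 0.006 fully down; pressed above 0.004. A spring returns it; fully down takes about 5 N.
- square_key_top (a point): Square grey key, 24 by 24 mm, the key farthest from the robot; the point is the centre of its top, 12 mm above the deck when up and moving with it. The keys lie 60 mm apart in a line along the tray's x. Bottles may stand close by in the back row: turn the gripper with its slim side to them.
- square_key (a joint): Travel of that key in m: 0 up, 0.006 fully down; pressed above 0.004. A spring returns it; fully down takes about 5 N.
- bar_key_top (a point): Long grey bar key, 18 mm (x) by 50 mm (y), the key nearest the robot; the point is the centre of its top, 12 mm above the deck when up and moving with it. The keys lie 60 mm apart in a line along the tray's x. Bottles may stand close by in the back row: turn the gripper with its slim side to them.
- bar_key (a joint): Travel of that key in m: 0 up, 0.006 fully down; pressed above 0.004. A spring returns it; fully down takes about 5 N.
- bottle0_mid (a point): Tall white sauce bottle, round, 54 mm in diameter, 165 mm high: straight body up to 138 mm, shoulder, then a 36 mm grey screw cap from 148 to 165 mm. About 0.3 kg. The point is its centre, half-way up (82.5 mm above its underside); z along its axis to the cap. Starts upright on the mat; may be absent.
- bottle1_mid (a point): Tall white sauce bottle, round, 54 mm in diameter, 165 mm high: straight body up to 138 mm, shoulder, then a 36 mm grey screw cap from 148 to 165 mm. About 0.3 kg. The point is its centre, half-way up (82.5 mm above its underside); z along its axis to the cap. Starts upright on the mat; may be absent.
- bottle2_mid (a point): Tall white sauce bottle, round, 54 mm in diameter, 165 mm high: straight body up to 138 mm, shoulder, then a 36 mm grey screw cap from 148 to 165 mm. About 0.3 kg. The point is its centre, half-way up (82.5 mm above its underside); z along its axis to the cap. Starts upright on the mat; may be absent.
- jar0_mid (a point): Short white topping jar with steel lid, round, 62 mm in diameter, 48 mm high. About 0.25 kg. The point is its centre, half-way up (24 mm above its underside); z along its axis to the lid. Starts upright on the mat, among the bottles; may be absent.
- jar1_mid (a point): Short white topping jar with steel lid, round, 62 mm in diameter, 48 mm high. About 0.25 kg. The point is its centre, half-way up (24 mm above its underside); z along its axis to the lid. Starts upright on the mat, among the bottles; may be absent.
- jar2_mid (a point): Short white topping jar with steel lid, round, 62 mm in diameter, 48 mm high. About 0.25 kg. The point is its centre, half-way up (24 mm above its underside); z along its axis to the lid. Starts upright on the mat, among the bottles; may be absent.
- mat: Thin grey baking mat on the worktop on which bottles and jars start in mixed order, 240 by 310 mm, 2 mm thick, fixed; origin at the centre of its underside. Things on it stand in two lines of three: 125 mm apart along its x, 110 mm along its y, each up to 10 mm off.
- bowl: Bystander: white ceramic bowl, 100 mm across, 50 mm high; origin at its foot. Leave alone.
- mug: Bystander: steel mug, 80 mm across, 90 mm high; origin at its foot. Leave alone.
- scraper: Bystander: wooden-handled kitchen turner (spatula), 200 mm long, lying on the worktop between robot and tray; origin under its middle. Leave alone.
Not all that is in view belongs to the job. Leave any red look-alike of the part that bears bottle1_mid alone.

How it is judged (in metres and radians):
On the way, in this order (a step that is already met when the one before it is completed fails the run):
1. all the bottles stand upright and released in the back row, with no jar in the tray yet (x of bottle0_mid in the frame of back_row between -0.03 and 0.03 m and y of bottle0_mid in the frame of back_row between -0.14 and 0.14 m and z of bottle0_mid in the frame of back_row between 0.0745 and 0.0905 m and angle between each of bottle0_mid, bottle1_mid, bottle2_mid's own z axis and vertical below 0.1 rad and x of bottle1_mid in the frame of back_row between -0.03 and 0.03 m and y of bottle1_mid in the frame of back_row between -0.14 and 0.14 m and z of bottle1_mid in the frame of back_row between 0.0745 and 0.0905 m and x of bottle2_mid in the frame of back_row between -0.03 and 0.03 m and y of bottle2_mid in the frame of back_row between -0.14 and 0.14 m and z of bottle2_mid in the frame of back_row between 0.0745 and 0.0905 m and contact force between the fingers and bottle0 below 0.3 N and linear speed of each of bottle0, bottle1, bottle2 below 0.03 m/s and contact force between the fingers and bottle1 below 0.3 N and contact force between the fingers and bottle2 below 0.3 N and horizontal distance between each of jar0_mid, jar1_mid, jar2_mid and front_row above 0.15 m), for 0.3 s.
2. all the jars stand upright and released in the front row, the bottles still in the back row (x of bottle0_mid in the frame of back_row between -0.03 and 0.03 m and y of bottle0_mid in the frame of back_row between -0.14 and 0.14 m and z of bottle0_mid in the frame of back_row between 0.0745 and 0.0905 m and angle between each of bottle0_mid, bottle1_mid, bottle2_mid, jar0_mid, jar1_mid, jar2_mid's own z axis and vertical below 0.1 rad and x of bottle1_mid in the frame of back_row between -0.03 and 0.03 m and y of bottle1_mid in the frame of back_row between -0.14 and 0.14 m and z of bottle1_mid in the frame of back_row between 0.0745 and 0.0905 m and x of bottle2_mid in the frame of back_row between -0.03 and 0.03 m and y of bottle2_mid in the frame of back_row between -0.14 and 0.14 m and z of bottle2_mid in the frame of back_row between 0.0745 and 0.0905 m and x of jar0_mid in the frame of front_row between -0.03 and 0.03 m and y of jar0_mid in the frame of front_row between -0.14 and 0.14 m and z of jar0_mid in the frame of front_row between 0.016 and 0.032 m and x of jar1_mid in the frame of front_row between -0.03 and 0.03 m and y of jar1_mid in the frame of front_row between -0.14 and 0.14 m and z of jar1_mid in the frame of front_row between 0.016 and 0.032 m and x of jar2_mid in the frame of front_row between -0.03 and 0.03 m and y of jar2_mid in the frame of front_row between -0.14 and 0.14 m and z of jar2_mid in the frame of front_row between 0.016 and 0.032 m and contact force between the fingers and jar0 below 0.3 N and linear speed of each of jar0, jar1, jar2 below 0.03 m/s and contact force between the fingers and jar1 below 0.3 N and contact force between the fingers and jar2 below 0.3 N), for 0.3 s.
3. the round key is pressed down, alone (value of joint round_key above 0.004 m and value of joint each of square_key, bar_key below 0.002 m), for 0.1 s.
4. the square key is pressed down, alone (value of joint square_key above 0.004 m and value of joint each of round_key, bar_key below 0.002 m), for 0.1 s.
5. the long bar key is pressed down, alone (value of joint bar_key above 0.004 m and value of joint each of round_key, square_key below 0.002 m), for 0.1 s.
At the end, for the whole second after the job is handed in: Every bottle present stands upright (within 0.1 rad) on the floor of the back row and every jar present on that of the front row (centre within 30 mm of the row's middle line and 140 mm of its centre along it, height within 8 mm), at rest and released, and all three keys are up again (all of step 2 and contact force between the fingers and bottle0 below 0.3 N and linear speed of each of bottle0, bottle1, bottle2 below 0.03 m/s and contact force between the fingers and bottle1 below 0.3 N and contact force between the fingers and bottle2 below 0.3 N and value of joint each of round_key, square_key, bar_key below 0.002 m); the robot touches nothing.
It fails at once if the bowl, mug or spatula is pushed more than 30 mm (distance of any of bowl, mug, scraper from where it was at the start of the episode above 0.03 m).
It fails at once if bottle0 is dropped into the tray: it moves faster than 0.7 m/s less than 40 mm above the row's floor (horizontal distance between bottle0_mid and back_row below 0.16 m and z of bottle0_mid in the frame of back_row below 0.1225 m and linear speed of bottle0 above 0.7 m/s).
It fails at once if bottle1 is dropped into the tray: it moves faster than 0.7 m/s less than 40 mm above the row's floor (horizontal distance between bottle1_mid and back_row below 0.16 m and z of bottle1_mid in the frame of back_row below 0.1225 m and linear speed of bottle1 above 0.7 m/s).
It fails at once if bottle2 is dropped into the tray: it moves faster than 0.7 m/s less than 40 mm above the row's floor (horizontal distance between bottle2_mid and back_row below 0.16 m and z of bottle2_mid in the frame of back_row below 0.1225 m and linear speed of bottle2 above 0.7 m/s).
Of bottle0, bottle1, bottle2 only 2 to 3 are there at a start; the rules pass over those that are not, and their reading is None.
Of jar0, jar1, jar2 only 2 to 3 are there at a start; the rules pass over those that are not, and their reading is None.
At some moment in a run one of jar0, jar1, jar2 may be knocked a few centimetres aside while the robot is not near it.
It also fails if it takes over 210 s, if anything falls off the work surface, if the arm or the gripper's body presses on something with over 40 N, if the wrist force passes 120 N, or if a joint passes its speed limit or range.

### The arm

A 7-joint arm with a two-finger parallel gripper is mounted at the origin on the work surface. World frame = base frame: x ahead of the robot, y to its left, z up, the work surface at z = 0. Lengths are in mm, angles in rad, forces in N, time in s.
With the tool pointing down it reaches from about 425 to 825 mm from the base axis. Payload 3.6 kg.
Tool frame: the origin (TCP) lies on the centre line of the jaws, within the pads' length; the fingertips stand 8 mm ahead of it and the grasp point (between the pads) lies 11 mm behind it; z points along the fingers, y is the direction in which the jaws open and shut (so a half turn about z gives the same grasp; the last joint's range is limited). The gripper opens to 93 mm and grips with 3 to 60 N. Pads are 15 mm wide; open, the fingers measure 128 mm over their backs; the gripper's body (75 mm by 188 mm) begins 65 mm behind the grasp point.
Start: joints at [1.173, 0.615, -0.013, 1.423, 0.008, 1.103, -0.04], TCP at [236.15, -605.554, 226.64] pointing down, gripper open.
Joint ranges: [-3.12, 3.12], [-0.3, 2.06], [-1.34, 1.32], [0.26, 2.42], [-1.36, 4.5], [0.01, 1.98], [-2.84, 2.84]. Speed limits (rad/s): [2.79, 2.79, 3.14, 3.14, 3.14, 3.14, 3.14].

### API

Orientations are given as a unit quaternion [w, x, y, z].
In Python, from plant import sensors, vision, ticket gives the robot as it stands. The module is installed in compiled form; this text tells all that it offers.
- The arm moves only by the tool jog_arm, never from a script. Its argument "rows" is a list of rows, each a list of 7 numbers: the shift along the world's x, y, z in cm, then the turn, a rotation vector about the world's x, y, z in rad, then the finger opening in cm, from 0 to 9.3. In form: [[dx, dy, dz, wx, wy, wz, gripper], ...]. A call has 1 to 5 rows; each row shifts and turns the pose as measured when the row begins; what a row does not reach is not made up. A row lasts 1/8 s, in which the tool goes at most 62.5 mm and 10.7 degrees, less where a joint would pass 70% of its speed; a pose out of reach is approached as far as the arm can. A call with a gripper value outside its range is refused whole. The fingers move at their own pace and stop on an object; "force" is the grip in N (left out, the last holds). Time passes only in rows, so rows that do not move let the fingers close. It gives the time, the measured TCP pose, the force and the opening at its end, in the units of the state.
- sensors.sense(): the state, without advancing time (a new reading comes with each control period).
- vision.capture(name): name is "scene" or "top" or "wrist"; returns a dict with "image" (384x512x3 uint8, red, green, blue), "camera_matrix" (3x3 intrinsics, pixels), "R" (3x3) and "t" (3): a world point X has camera coordinates R X + t. Camera axes: x right, y down, z forward; pixel columns grow to the right and rows downward; lengths in mm; the calibration is good to about 2 mm. A picture is of the moment at which its call begins. There is no depth.
- ticket.hand_in(): hands the job in, once; it reports no verdict.
The state is a dict: "clock": time; "joint_positions": joint angles; "qd": joint speeds; "joint_torque": joint torques, N m; "ee_pos": TCP position; "eef_rot": TCP orientation; "contact_force": force on the tool from outside, world axes, zero at the start; "ft_torque": the same for the moment, N m; "gripper_width": finger opening in mm.
Only numpy, scipy, OpenCV 4.12 (cv2) and the standard library are available. Lean on these libraries where they do the work, as an engineer would, in place of code of your own. Each camera call takes 0.05 s, during which the arm holds its last target. There are 200 camera calls.

## Working session

There is one attempt and no reset: what is moved stays moved. The work goes in short steps, Python scripts to look and compute and a tool call to move; the robot and the scene stay as the last step left them, time stands still between calls to the robot, and variables do not carry over. Pictures are saved under pics/ and viewed, about 12 in all and at most 16, crops included, and the job is handed in when it is done.

Besides the shell and the picture viewer there is one more tool, called in YAML: its name, and indented under it one key for each argument. jog_arm: Moves the arm, as the interface text tells. Its arguments: {"type":"object","properties":{"rows":{"type":"array"},"force":{"type":"number"}},"required":["rows"]}

```bash
mkdir -p pics; ls
cat > h.py <<'E'
import numpy as np, cv2
from plant import sensors, vision, ticket
def cap(n, fn=None):
    c=vision.capture(n)
    if fn: cv2.imwrite('pics/'+fn, c['image'][:,:,::-1])
    return c
def ray(c,u,v):
    K,R,t=[np.array(c[k],float) for k in('camera_matrix','R','t')]
    return -R.T@t.ravel(), R.T@np.linalg.solve(K,[u,v,1])
def onz(c,u,v,z):
    o,d=ray(c,u,v); return o+d*(z-o[2])/d[2]
def proj(c,X):
    p=np.array(c['R'])@np.array(X,float)+np.array(c['t']).ravel(); p=np.array(c['camera_matrix'])@p; return p[:2]/p[2]
def tri(c1,p1,c2,p2):
    P=[np.array(c['camera_matrix'])@np.c_[np.array(c['R']),np.array(c['t']).ravel()] for c in(c1,c2)]
    X=cv2.triangulatePoints(P[0],P[1],np.array(p1,float).reshape(2,1),np.array(p2,float).reshape(2,1)).ravel(); return X[:3]/X[3]
E
python3 - <<'E'
from h import *
cs=[cap(n) for n in('scene','top')]
cv2.imwrite('pics/a.png',cv2.resize(cs[0]['image'][:,:,::-1],(800,600)))
cv2.imwrite('pics/b.png',cv2.resize(cs[1]['image'][:,:,::-1],(800,600)))
for n,c in zip('st',cs): print(n,ray(c,256,192),c['camera_matrix'][0])
import pickle; pickle.dump(cs,open('c0.pkl','wb'))
s=sensors.sense(); print(s)
E
```

```text
pics
s (array([1493.38598836, -175.40034467,  738.29157165]), array([-0.81462296, -0.0054535 , -0.57999936])) [359.71951137   0.         256.99696442]
t (array([ 253.85748668, -175.15082558, 1674.3044857 ]), array([ 0.1870529, -0.0112959, -0.9826214])) [489.85245868   0.         243.76743131]
{'clock': 0.1, 'joint_positions': array([ 1.17251322,  0.6158443 , -0.01263663,  1.42470346,  0.0081409 ,
        1.10341278, -0.04042466]), 'qd': array([-0.00195691, -0.00295428,  0.00151107, -0.0036425 , -0.00085926,
       -0.00184626,  0.00121615]), 'joint_torque': array([ 1.82619010e-04, -4.60045731e+01,  2.10012440e-01, -1.66244870e+01,
       -6.11014897e-02,  1.69188314e-02,  1.14415434e-04]), 'ee_pos': array([ 235.8925316 , -604.95095296,  225.59446703]), 'eef_rot': array([-1.13331339e-03,  9.82764228e-01,  1.84859758e-01, -2.40407190e-04]), 'contact_force': array([ 0.04552256, -1.47594785, -0.52571207]), 'ft_torque': array([-0.03689344, -0.00301009,  0.002419  ]), 'gripper_width': 92.94750525630211}
```

View pics/a.png

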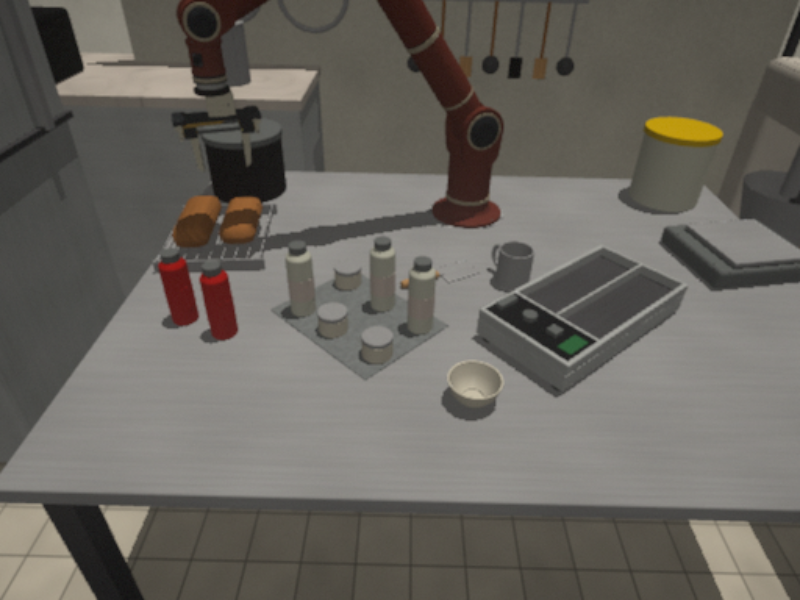

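View pics/b.png

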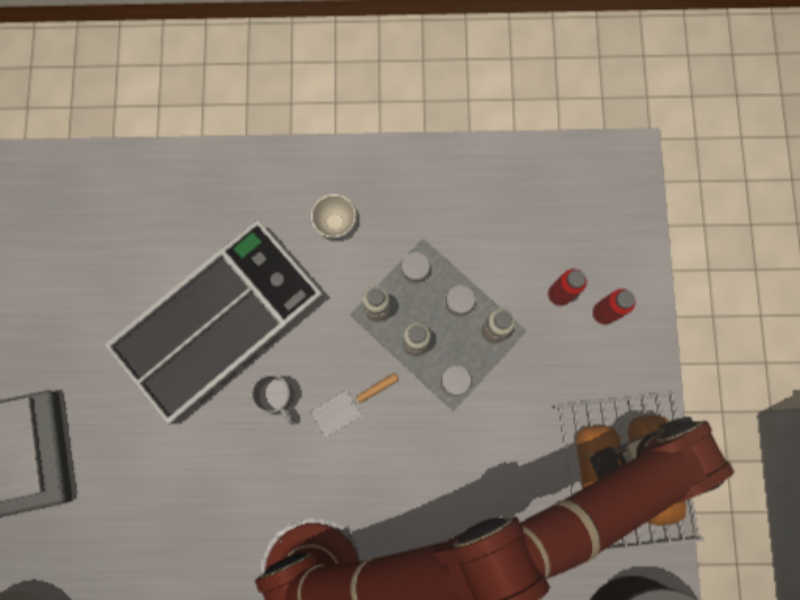

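Scene view (800×600): white bottles with caps at (297,249), (383,243) and (422,265), and jars at (347,276), (333,319) and (377,343). The two red bottles at (178,290) and (218,300), off the mat, are look-alikes to leave alone. Top view: the tray's deck end is on the right, with keys at (259,259), (277,280) and (295,299). The mug, spatula and bowl are near the path. Next I'll take enlarged crops to get precise pixels.

Run:
```python
from h import *
import pickle
cs=pickle.load(open('c0.pkl','rb'))
def crop(c,x0,y0,w,h,s,fn):
    im=cv2.resize(c['image'][y0:y0+h,x0:x0+w,::-1],None,fx=s,fy=s,interpolation=cv2.INTER_CUBIC)
    for i in range(0,w,20): cv2.putText(im,str(x0+i),(i*s,8),0,.3,(0,255,255)); cv2.line(im,(i*s,10),(i*s,14),(0,255,255))
    for i in range(0,h,20): cv2.putText(im,str(y0+i),(0,i*s+4),0,.3,(0,255,255)); 
    cv2.imwrite('pics/'+fn,im)
crop(cs[1],65,138,275,140,2,'c1.png') if 0 else None
a=cs[1]; 
crop(a,65,135,160,140,4,'t1.png'); crop(a,215,145,130,120,5,'t2.png')
crop(cs[0],165,145,280,100,2,'x.png') if 0 else None
crop(cs[0],165,145,130,100,6,'s1.png')
```

```text
(no output)
```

View pics/t1.png

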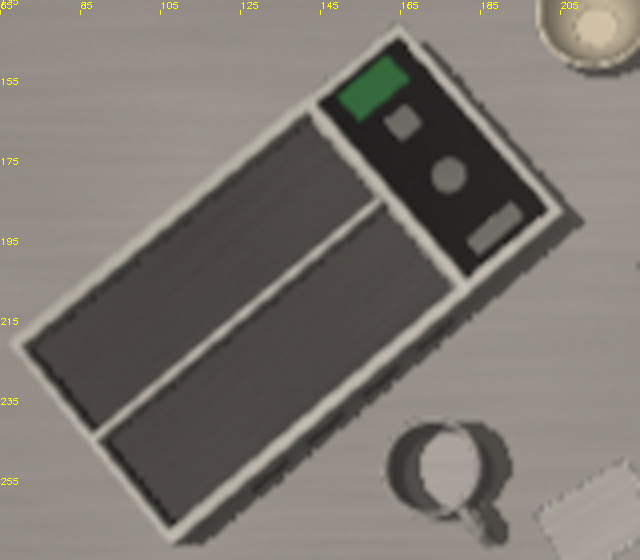

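View pics/t2.png

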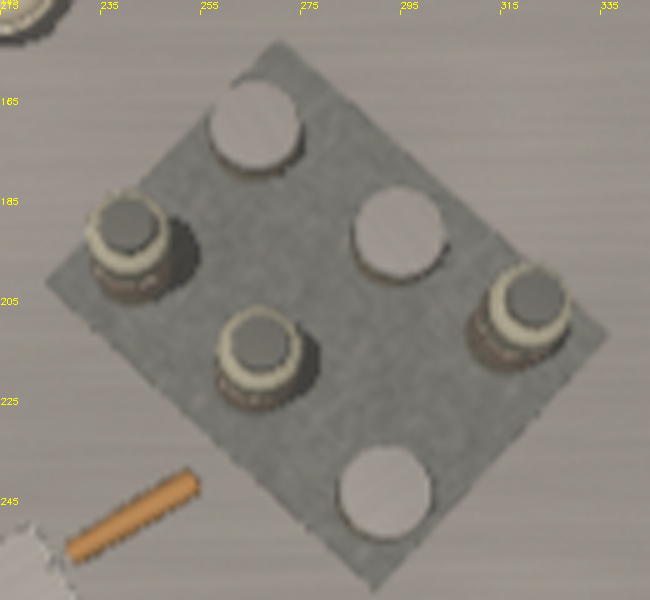

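View pics/s1.png

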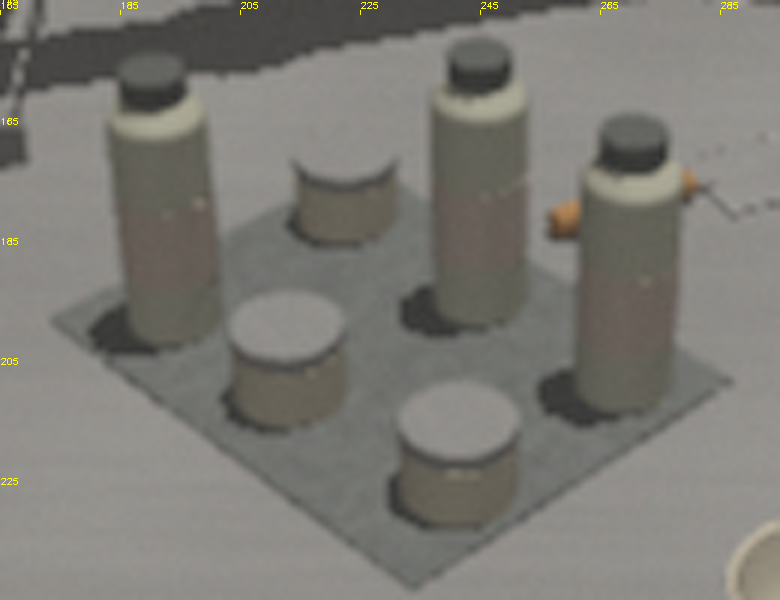

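Top crop: caps at raw (240,189.4), (266.4,213) and (321.6,204); jar lids at (266,169.8), (294.6,190.6) and (291.6,242.6). It also shows the tray corners and the three grey keys (square at crop (403,122), round (449,175), bar (495,228)). The scene crop shows the same six white or grey-capped items, none of them red. Next I'll compute positions from both views.

Run:
```python
from h import *
import pickle
S,T=pickle.load(open('c0.pkl','rb'))
u=lambda p,s,x0,y0:((p[0]+.5)/s-.5+x0,(p[1]+.5)/s-.5+y0)
t2={'A':(127,224),'B':(259,342),'C':(535,297),'J1':(257,126),'J2':(400,230),'J3':(385,490)}
s1={'A':(633,132),'B':(480,53),'C':(152,68),'J1':(459,419),'J2':(286,326),'J3':(345,150)}
for k in t2:
    p=u(t2[k],5,215,145);q=u(s1[k],6,165,145); h=167 if k in'ABC' else 50
    X=onz(T,*p,h); print(k,'tri',tri(T,p,S,q).round(1),'plane',X.round(1),'r',np.hypot(X[0],X[1]).round(), 'scene plane',onz(S,*q,h).round(1))
C={'BR':(400,25),'FR':(560,210),'FL':(172,541),'BL':(13,343)}
CS={'BR':(561,366),'FR':(480,313),'FL':(605,249),'BL':(685,290)}
P={}
for k in C:
    p=u(C[k],4,65,135);P[k]=onz(T,*p,74); print(k,P[k].round(1),'tri',tri(T,p,S,u(CS[k],1.5625,0,0)).round(1))
o=sum(P.values())/4; vy=(P['BL']-P['BR']+P['FL']-P['FR'])/2; vx=(P['BL']-P['FL']+P['BR']-P['FR'])/2
print('centre',o,'len',np.linalg.norm(vx),np.linalg.norm(vy),'yaw',np.degrees(np.arctan2(vx[1],vx[0])),np.degrees(np.arctan2(-vy[0],vy[1])))
y=np.arctan2(vx[1]/220*220-vy[0]*2,vx[0]+vy[1]*2); y=np.arctan2(-vy[0],vy[1])
R=np.array([[np.cos(y),-np.sin(y)],[np.sin(y),np.cos(y)]])
for n,(a,b) in {'back-':(51,-48),'back0':(51,52),'back+':(51,152),'front-':(-51,-48),'front0':(-51,52),'front+':(-51,152)}.items():
    X=o[:2]+R@[a,b]; print(n,X.round(1),np.hypot(*X).round())
for n,p in {'sq':(403,122),'ro':(449,175),'bar':(495,228)}.items():
    X=onz(T,*u(p,4,65,135),86); print(n,X.round(1),'tray',(R.T@(X[:2]-o[:2])).round(1))
M={'mug':(275,393),'bowl':(334,217)}
for n,p in M.items(): print(n,onz(T,*u(p,1.5625,0,0),60 if n=='mug' else 40).round())
```

```text
A tri [ 550.4 -141.6  163.7] plane [ 549.7 -142.4  167. ] r 568.0 scene plane [ 555.8 -140.4  167. ]
B tri [ 474.3 -223.1  164.8] plane [ 474.  -223.8  167. ] r 524.0 scene plane [ 478.3 -221.5  167. ]
C tri [ 500.5 -395.4  165.8] plane [ 500.4 -395.9  167. ] r 638.0 scene plane [ 502.8 -393.7  167. ]
J1 tri [ 640.5 -227.7   45.9] plane [ 639.6 -228.9   50. ] r 679.0 scene plane [ 645.6 -224.9   50. ]
J2 tri [ 566.8 -323.4   47.2] plane [ 566.3 -324.    50. ] r 652.0 scene plane [ 570.7 -321.1   50. ]
J3 tri [ 391.5 -308.3   49.4] plane [ 391.5 -309.    50. ] r 499.0 scene plane [ 392.5 -306.7   50. ]
BR [739.4 115.   74. ] tri [740.6 113.2  67.9]
FR [577.1 -22.4  74. ] tri [579.8 -20.7  61. ]
FL [307.5 290.4  74. ] tri [309.4 299.3  60.8]
BL [470.5 429.7  74. ] tri [472.9 436.5  57.6]
centre [523.62227705 203.19226173  74.        ] len 213.49984701279288 413.49834255147124 yaw 40.38967971559355 40.63247569385122
back- [593.6 200. ] 626.0
back0 [528.5 275.9] 596.0
back+ [463.3 351.8] 582.0
front- [516.2 133.6] 533.0
front0 [451.1 209.4] 497.0
front+ [385.9 285.3] 480.0
sq [651.4 108.4  86. ] tray [  35.2 -155.1]
ro [605.5  69.1  86. ] tray [ -25.2 -155.1]
bar [560.2  30.2  86. ] tray [ -84.9 -155.1]
mug [366.  72.  60.]
bowl [755. -49.  40.]
```

Triangulated cap tops (about 165 mm), lids (46–49 mm) and the tray's yaw of 40.5° agree with the given sizes. Bottles are A (550,-142), B (474,-224) and C (500,-396). I'll move over A first, with the jaws along the tray's y axis.

jog_arm:
  rows:
    - [3.1,4.6,0.3,0,0,0.07,9.3]
    - [3.1,4.6,0.3,0,0,0.07,9.3]
    - [3.1,4.6,0.3,0,0,0.07,9.3]
    - [3.1,4.6,0.3,0,0,0.07,9.3]
    - [3.1,4.6,0.3,0,0,0.06,9.3]

```text
clock: 0.72
ee_pos: [388.5, -371.3, 237.5]
eef_rot: [-0.002, 0.937, 0.348, -0.003]
contact_force: [1.0, -0.2, -0.1]
gripper_width: 93.3
```

jog_arm:
  rows:
    - [3.1,4.6,0,0,0,0,9.3]
    - [3.1,4.6,0,0,0,0,9.3]
    - [3.1,4.6,0,0,0,0,9.3]
    - [3.1,4.6,0,0,0,0,9.3]
    - [2,3,0,0,0,0,9.3]

```text
clock: 1.35
ee_pos: [535.9, -147.5, 236.4]
eef_rot: [-0.003, 0.937, 0.349, -0.003]
contact_force: [0.4, -1.6, -0.3]
gripper_width: 93.3
```

Run:
```python
from h import *
w=cap('wrist'); im=w['image'][:,:,::-1].copy()
for X in [(550,-142,167),(474,-224,167),(640,-229,50),(566,-324,50),(500,-396,167)]:
    p=proj(w,X); print(X,p.round(1)); cv2.drawMarker(im,tuple(int(round(a)) for a in p),(0,255,0),0,12)
cv2.imwrite('pics/w1.png',im); print(ray(w,256,192))
```

```text
(550, -142, 167) [266.8 191.1]
(474, -224, 167) [278.2 296.8]
(640, -229, 50) [363.9 155.1]
(566, -324, 50) [370.8 238.8]
(500, -396, 167) [410.1 368. ]
(array([602.64426829, -92.18959763, 393.79067409]), array([-0.24956876, -0.18119503, -0.95141417]))
```

View pics/w1.png

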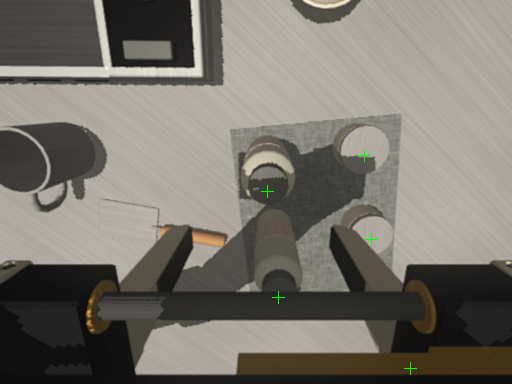

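The wrist view confirms A's cap at (269,184) against the predicted (267,191), and the jars at (364,150) and (372,233). That is within about 5 mm, which is fine for grasping. I'll descend and grip.

jog_arm:
  rows:
    - [1.6,0.7,0,0,0,0,9.3]
    - [0,0,-4,0,0,0,9.3]
    - [0,0,-4,0,0,0,9.3]
    - [0,0,-4,0,0,0,9.3]
    - [0,0,-1.6,0,0,0,9.3]
  force: 20

```text
clock: 2.02
ee_pos: [555.2, -133.9, 96.6]
eef_rot: [-0.004, 0.935, 0.355, -0.001]
contact_force: [0.6, 0.4, -1.0]
gripper_width: 92.7
```

jog_arm:
  rows:
    - [-0.3,-0.7,0.3,0,0,-0.01,9.3]
    - [0,0,0,0,0,0,4]
    - [0,0,0,0,0,0,4]
    - [0,0,0,0,0,0,4]
    - [0,0,0,0,0,0,4]
  force: 20

```text
clock: 2.65
ee_pos: [552.0, -142.8, 101.1]
eef_rot: [-0.004, 0.937, 0.349, -0.0]
contact_force: [-0.1, -0.0, -0.1]
gripper_width: 57.7
```

jog_arm:
  rows:
    - [0,0,0,0,0,0,4]
    - [0,0,2,0,0,0,4]
    - [0,0,3,0,0,0,4]
    - [0,0,4,0,0,0,4]
    - [0,0,4,0,0,0,4]

```text
clock: 3.28
ee_pos: [546.5, -141.3, 228.4]
eef_rot: [-0.008, 0.937, 0.35, -0.007]
contact_force: [0.7, -1.0, -2.9]
gripper_width: 53.2
```

jog_arm:
  rows:
    - [-0.8,4.9,0.2,0,0,0,4]
    - [-0.8,4.9,0.2,0,0,0,4]
    - [-0.8,4.9,0,0,0,0,4]
    - [-0.8,4.9,0,0,0,0,4]
    - [-0.8,4.9,0,0,0,0,4]

```text
clock: 3.9
ee_pos: [505.2, 103.8, 233.9]
eef_rot: [-0.005, 0.939, 0.344, -0.006]
contact_force: [-0.0, 0.2, -2.7]
gripper_width: 53.4
```

jog_arm:
  rows:
    - [-0.8,4.9,0,0,0,0,4]
    - [-0.8,4.9,0,0,0,0,4]
    - [-0.8,4.9,0,0,0,0,4]
    - [-0.8,4.5,0,0,0,0,4]
    - [-0.8,3,0,0,0,0,4]

```text
clock: 4.53
ee_pos: [459.5, 333.6, 230.8]
eef_rot: [-0.005, 0.938, 0.346, -0.009]
contact_force: [0.2, -0.5, -3.3]
gripper_width: 53.5
```

jog_arm:
  rows:
    - [0,0,0,0,0,0,4]
    - [0,0,0,0,0,0,4]

```text
clock: 4.78
ee_pos: [457.1, 335.5, 229.3]
eef_rot: [-0.005, 0.937, 0.349, -0.011]
contact_force: [0.6, -0.2, -2.7]
gripper_width: 53.4
```

jog_arm:
  rows:
    - [0.6,1.6,0,0,-0.02,-0.006,4]
    - [0,0,-2,0,0,0,4]
    - [0,0,-2,0,0,0,4]
    - [0,0,-1.5,0,0,0,4]
    - [0,0,0,0,0,0,4]

```text
clock: 5.4
ee_pos: [467.2, 350.6, 173.0]
eef_rot: [-0.001, 0.94, 0.342, 0.001]
contact_force: [-0.1, 0.1, -2.5]
gripper_width: 53.1
```

jog_arm:
  rows:
    - [-0.3,0.1,-1.2,0,0,0.008,4]
    - [0,0,-0.7,0,0,0,4]
    - [0,0,-0.3,0,0,0,4]
    - [0,0,0,0,0,0,4]

```text
clock: 5.9
ee_pos: [465.1, 352.4, 151.0]
eef_rot: [-0.001, 0.938, 0.346, 0.003]
contact_force: [-0.1, -0.0, -3.0]
gripper_width: 53.2
```

jog_arm:
  rows:
    - [0,0,-0.2,0,0,0,4]
    - [0,0,-0.1,0,0,0,4]
    - [0,0,-0.1,0,0,0,4]

```text
clock: 6.28
ee_pos: [465.6, 353.0, 149.0]
eef_rot: [-0.001, 0.938, 0.345, 0.004]
contact_force: [-1.1, -1.9, 4.9]
gripper_width: 53.4
```

jog_arm:
  rows:
    - [0,0,0,0,0,0,6]
    - [0,0,0,0,0,0,7.5]
    - [0,0,0,0,0,0,7.5]
    - [0,0,3,0,0,0,7.5]
    - [0,0,4,0,0,0,7.5]

```text
clock: 6.9
ee_pos: [465.0, 352.1, 217.4]
eef_rot: [-0.001, 0.938, 0.346, 0.002]
contact_force: [0.2, 1.0, 0.1]
gripper_width: 74.7
```

jog_arm:
  rows:
    - [0,0,4,0,0,0,9.3]
    - [0,-5.5,0,0,0,0,9.3]
    - [0,-6,0,0,0,0,9.3]
    - [0,-6,0,0,0,0,9.3]
    - [0,-6,0,0,0,0,9.3]

```text
clock: 7.52
ee_pos: [465.8, 118.6, 262.4]
eef_rot: [-0.003, 0.936, 0.351, 0.008]
contact_force: [0.2, -0.6, 0.8]
gripper_width: 92.9
```

jog_arm:
  rows:
    - [0,-6,0,0,0,0,9.3]
    - [0,-6,0,0,0,0,9.3]
    - [0,-6,0,0,0,0,9.3]
    - [0,-6,0,0,0,0,9.3]
    - [0,-5,0,0,0,0,9.3]

```text
clock: 8.15
ee_pos: [465.4, -181.9, 263.7]
eef_rot: [-0.002, 0.936, 0.351, 0.01]
contact_force: [1.2, 0.6, -0.1]
gripper_width: 92.6
```

jog_arm:
  rows:
    - [0,0,0,0,0,0,9.3]
    - [0,0,0,0,0,0,9.3]

```text
clock: 8.4
ee_pos: [464.6, -186.2, 263.3]
eef_rot: [-0.001, 0.938, 0.346, 0.01]
contact_force: [0.3, 0.8, 0.9]
gripper_width: 93.0
```

Run:
```python
from h import *
S=cap('scene');T=cap('top')
a=cv2.resize(T['image'][100:290,60:345,::-1],None,fx=2.8,fy=2.8,interpolation=2)
cv2.imwrite('pics/d.png',a)
```

```text
(no output)
```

View pics/d.png

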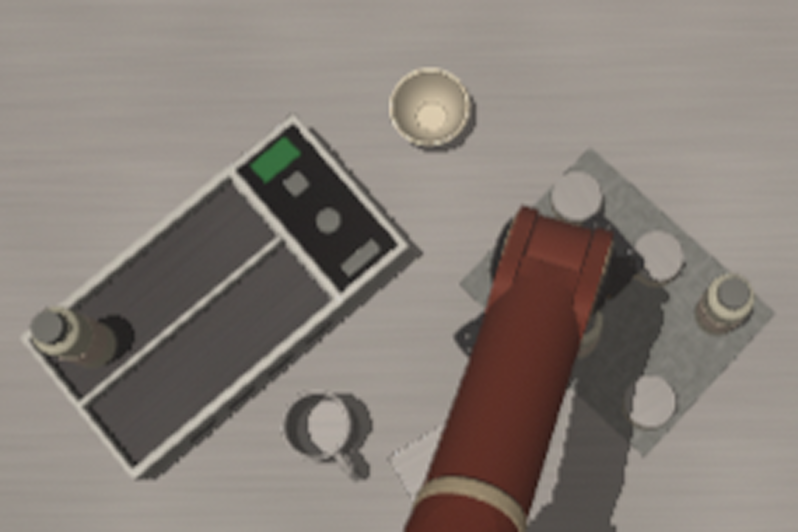

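Bottle A stands upright in the back row's far end, cap at crop (48,328). Next is bottle B.

jog_arm:
  rows:
    - [1.0,-3.6,0,-0.009,0.018,0,9.3]
    - [0,0,-3,0,0,0,9.3]
    - [0,0,-4,0,0,0,9.3]
    - [0,0,-3,0,0,0,9.3]
    - [0,0,0,0,0,0,9.3]

```text
clock: 9.12
ee_pos: [478.7, -213.4, 162.6]
eef_rot: [0.0, 0.935, 0.355, 0.002]
contact_force: [0.1, 0.2, -0.5]
gripper_width: 92.9
```

jog_arm:
  rows:
    - [-0.3,-0.9,0,0,0,-0.02,9.3]
    - [0,0,-3,0,0,0,9.3]
    - [0,0,-2.3,0,0,0,9.3]
    - [0,0,-0.5,0,0,0,9.3]
    - [0,0,0,0,0,0,9.3]

```text
clock: 9.75
ee_pos: [481.1, -225.0, 111.1]
eef_rot: [0.006, 0.938, 0.345, 0.008]
contact_force: [-0.1, -0.3, 0.4]
gripper_width: 93.1
```

jog_arm:
  rows:
    - [-0.5,0.2,-1.0,0.006,0.019,0,9.3]
    - [0,0,0,0,0,0,9.3]
    - [0,0,0,0,0,0,4]
    - [0,0,0,0,0,0,4]
    - [0,0,0,0,0,0,4]

```text
clock: 10.38
ee_pos: [477.4, -223.6, 103.1]
eef_rot: [0.001, 0.938, 0.345, 0.002]
contact_force: [0.0, -0.3, -0.2]
gripper_width: 67.6
```

jog_arm:
  rows:
    - [0,0,0,0,0,0,4]
    - [0,0,0,0,0,0,4]

```text
clock: 10.62
ee_pos: [477.4, -223.5, 103.1]
eef_rot: [0.001, 0.938, 0.345, 0.002]
contact_force: [-0.9, 0.6, -0.1]
gripper_width: 54.0
```

jog_arm:
  rows:
    - [0,0,0,0,0,0,4]
    - [0,0,3,0,0,0,4]
    - [0,0,4,0,0,0,4]
    - [0,0,4,0,0,0,4]
    - [0,1,2,0,0,0,4]

```text
clock: 11.25
ee_pos: [473.2, -212.9, 232.4]
eef_rot: [-0.003, 0.939, 0.345, -0.003]
contact_force: [0.7, 0.2, -1.8]
gripper_width: 53.6
```

jog_arm:
  rows:
    - [0.5,4.9,0,0,0,0,4]
    - [0.5,4.9,0,0,0,0,4]
    - [0.5,4.9,0,0,0,0,4]
    - [0.5,4.9,0,0,0,0,4]
    - [0.5,4.9,0,0,0,0,4]

```text
clock: 11.88
ee_pos: [496.4, 33.4, 232.2]
eef_rot: [-0.001, 0.941, 0.339, -0.004]
contact_force: [1.0, -0.4, -2.0]
gripper_width: 54.1
```

jog_arm:
  rows:
    - [0.5,4.9,0,0,0,0,4]
    - [0.5,4.9,0,0,0,0,4]
    - [0.5,4.9,0,0,0,0,4]
    - [0.5,4,0,0,0,0,4]
    - [0.5,2,0,0,0,0,4]

```text
clock: 12.5
ee_pos: [517.9, 248.8, 228.7]
eef_rot: [-0.001, 0.94, 0.341, -0.007]
contact_force: [-0.6, -0.3, -2.7]
gripper_width: 53.5
```

jog_arm:
  rows:
    - [0,0,0,0,0,0,4]
    - [0,0,0,0,0,0,4]

```text
clock: 12.75
ee_pos: [517.8, 246.9, 227.5]
eef_rot: [0.0, 0.94, 0.341, -0.009]
contact_force: [0.4, -1.3, -3.3]
gripper_width: 53.8
```

jog_arm:
  rows:
    - [1.1,2.9,0,0.006,-0.017,0.01,4]
    - [0,0,0,0,0,0,4]
    - [0,0,-2,0,0,0,4]
    - [0,0,-2,0,0,0,4]
    - [0,0,0,0,0,0,4]

```text
clock: 13.38
ee_pos: [531.4, 261.6, 187.1]
eef_rot: [0.005, 0.941, 0.337, -0.002]
contact_force: [-0.5, 0.1, -3.2]
gripper_width: 53.8
```

jog_arm:
  rows:
    - [-0.2,1.3,-1,-0.008,-0.004,0.018,4]
    - [0,0,-1,0,0,0,4]
    - [0,0,-0.6,0,0,0,4]
    - [0,0,0,0,0,0,4]

```text
clock: 13.88
ee_pos: [530.4, 274.2, 161.3]
eef_rot: [0.01, 0.938, 0.345, 0.0]
contact_force: [-1.0, 0.2, -2.7]
gripper_width: 54.0
```

jog_arm:
  rows:
    - [-0.1,0.1,-0.5,0.019,0.007,0,4]
    - [0,0,-0.2,0,0,0,4]
    - [0,0,-0.1,0,0,0,4]
    - [0,0,0,0,0,0,4]

```text
clock: 14.38
ee_pos: [530.1, 274.9, 153.4]
eef_rot: [-0.0, 0.939, 0.345, 0.001]
contact_force: [0.1, 0.3, -2.4]
gripper_width: 53.7
```

jog_arm:
  rows:
    - [0,0,-0.2,0,0,0,4]
    - [0,0,-0.15,0,0,0,4]
    - [0,0,0,0,0,0,4]

```text
clock: 14.75
ee_pos: [530.6, 275.4, 151.2]
eef_rot: [-0.0, 0.939, 0.345, 0.002]
contact_force: [-0.4, -0.1, -2.2]
gripper_width: 53.7
```

jog_arm:
  rows:
    - [0,0,-0.15,0,0,0,4]
    - [0,0,-0.1,0,0,0,4]
    - [0,0,0,0,0,0,4]

```text
clock: 15.12
ee_pos: [530.8, 275.8, 151.1]
eef_rot: [-0.0, 0.939, 0.345, 0.003]
contact_force: [-0.8, -0.9, -0.1]
gripper_width: 53.8
```

jog_arm:
  rows:
    - [0,0,0,0,0,0,6]
    - [0,0,0,0,0,0,7.5]
    - [0,0,0,0,0,0,7.5]
    - [0,0,3,0,0,0,7.5]
    - [0,0,4,0,0,0,7.5]

```text
clock: 15.75
ee_pos: [529.7, 275.2, 218.5]
eef_rot: [-0.0, 0.939, 0.345, -0.0]
contact_force: [0.3, -0.4, -0.2]
gripper_width: 74.9
```

jog_arm:
  rows:
    - [0,0,4,0,0,0,7.5]
    - [-0.2,-5.5,0,0,0,0,9.3]
    - [-0.2,-6,0,0,0,0,9.3]
    - [-0.2,-6,0,0,0,0,9.3]
    - [-0.2,-6,0,0,0,0,9.3]

```text
clock: 16.38
ee_pos: [523.1, 42.5, 263.8]
eef_rot: [-0.002, 0.936, 0.351, 0.007]
contact_force: [0.7, -0.1, -0.6]
gripper_width: 92.7
```

jog_arm:
  rows:
    - [-0.2,-6,0,0,0,0,9.3]
    - [-0.2,-6,0,0,0,0,9.3]
    - [-0.2,-6,0,0,0,0,9.3]
    - [-0.2,-6,0,0,0,0,9.3]
    - [-0.2,-6,0,0,0,0,9.3]

```text
clock: 17.0
ee_pos: [513.0, -267.1, 264.9]
eef_rot: [-0.001, 0.936, 0.352, 0.009]
contact_force: [0.3, 0.2, -0.4]
gripper_width: 93.3
```

jog_arm:
  rows:
    - [-0.5,-5,0,0,0,0,9.3]
    - [-0.5,-3,0,0,0,0,9.3]
    - [0,0,0,0,0,0,9.3]
    - [0,0,0,0,0,0,9.3]

```text
clock: 17.5
ee_pos: [500.5, -355.3, 263.7]
eef_rot: [-0.0, 0.938, 0.348, 0.009]
contact_force: [-0.0, 0.0, -0.3]
gripper_width: 92.9
```

jog_arm:
  rows:
    - [0.1,-3.9,0,-0.006,0.017,0,9.3]
    - [0,0,-3,0,0,0,9.3]
    - [0,0,-4,0,0,0,9.3]
    - [0,0,-1,0,0,0,9.3]
    - [0,0,0,0,0,0,9.3]

```text
clock: 18.12
ee_pos: [508.2, -384.7, 184.8]
eef_rot: [-0.001, 0.935, 0.355, 0.003]
contact_force: [0.9, -0.0, -0.2]
gripper_width: 92.7
```

jog_arm:
  rows:
    - [-0.7,-1.0,0,0,0,-0.02,9.3]
    - [0,0,-3,0,0,0,9.3]
    - [0,0,-3,0,0,0,9.3]
    - [0,0,-1.5,0,0,0,9.3]
    - [0,0,0,0,0,0,9.3]

```text
clock: 18.75
ee_pos: [503.8, -400.5, 116.7]
eef_rot: [0.007, 0.939, 0.344, 0.007]
contact_force: [0.3, 0.2, 0.1]
gripper_width: 92.8
```

jog_arm:
  rows:
    - [-0.1,0.5,-1.5,0.008,0.018,0,9.3]
    - [0,0,0,0,0,0,9.3]
    - [0,0,0,0,0,0,9.3]

```text
clock: 19.12
ee_pos: [504.3, -396.4, 103.6]
eef_rot: [0.002, 0.939, 0.344, 0.001]
contact_force: [0.8, -1.5, 0.9]
gripper_width: 93.0
```

jog_arm:
  rows:
    - [-0.1,0,-0.1,0,0,0,4]
    - [0,0,0,0,0,0,4]
    - [0,0,0,0,0,0,4]
    - [0,0,0,0,0,0,4]
    - [0,0,0,0,0,0,4]

```text
clock: 19.75
ee_pos: [503.5, -396.5, 103.5]
eef_rot: [0.002, 0.939, 0.344, 0.001]
contact_force: [-0.3, 0.6, 0.4]
gripper_width: 53.3
```

jog_arm:
  rows:
    - [0,0,0,0,0,0,4]
    - [0,0,3,0,0,0,4]
    - [0,0,4,0,0,0,4]
    - [0,0,4,0,0,0,4]
    - [0,0,2,0,0,0,4]

```text
clock: 20.38
ee_pos: [500.0, -394.2, 231.3]
eef_rot: [-0.003, 0.939, 0.344, -0.002]
contact_force: [-0.2, 0.7, -2.4]
gripper_width: 53.3
```

jog_arm:
  rows:
    - [0.8,4.9,0,0,0,0,4]
    - [0.8,4.9,0,0,0,0,4]
    - [0.8,4.9,0,0,0,0,4]
    - [0.8,4.9,0,0,0,0,4]
    - [0.8,4.9,0,0,0,0,4]

```text
clock: 21.0
ee_pos: [537.1, -149.2, 230.3]
eef_rot: [-0.001, 0.941, 0.338, -0.004]
contact_force: [0.9, 0.3, -2.4]
gripper_width: 53.2
```

jog_arm:
  rows:
    - [0.8,4.9,0,0,0,0,4]
    - [0.8,4.9,0,0,0,0,4]
    - [0.8,4.9,0,0,0,0,4]
    - [0.8,4.9,0,0,0,0,4]
    - [0.8,4.9,0,0,0,0,4]

```text
clock: 21.62
ee_pos: [575.4, 103.2, 227.3]
eef_rot: [-0.001, 0.941, 0.337, -0.006]
contact_force: [0.5, -0.2, -3.0]
gripper_width: 52.9
```

jog_arm:
  rows:
    - [0.5,4,0,0,0,0,4]
    - [0.5,3,0,0,0,0,4]
    - [0,0,0,0,0,0,4]
    - [0,0,0,0,0,0,4]

```text
clock: 22.12
ee_pos: [582.9, 180.7, 223.8]
eef_rot: [-0.002, 0.94, 0.342, -0.009]
contact_force: [0.3, 0.1, -2.8]
gripper_width: 53.2
```

jog_arm:
  rows:
    - [1.1,2.0,0,0.002,-0.018,0.01,4]
    - [0,0,0,0,0,0,4]
    - [0,0,-2,0,0,0,4]
    - [0,0,-2,0,0,0,4]
    - [0,0,0,0,0,0,4]

```text
clock: 22.75
ee_pos: [595.8, 197.5, 183.3]
eef_rot: [0.001, 0.939, 0.344, 0.0]
contact_force: [-0.5, 0.7, -2.5]
gripper_width: 52.9
```

jog_arm:
  rows:
    - [-0.2,0.1,-1.4,0,0,0,4]
    - [0,0,-1,0,0,0,4]
    - [0,0,-0.4,0,0,0,4]
    - [0,0,0,0,0,0,4]

```text
clock: 23.25
ee_pos: [594.8, 198.2, 155.3]
eef_rot: [0.002, 0.939, 0.343, 0.002]
contact_force: [0.5, 0.2, -2.1]
gripper_width: 52.9
```

jog_arm:
  rows:
    - [0,0,-0.25,0,0,0,4]
    - [0,0,-0.15,0,0,0,4]
    - [0,0,-0.1,0,0,0,4]
    - [0,0,0,0,0,0,4]

```text
clock: 23.75
ee_pos: [595.7, 198.6, 151.8]
eef_rot: [0.002, 0.939, 0.343, 0.003]
contact_force: [0.6, -0.1, -2.7]
gripper_width: 53.0
```

jog_arm:
  rows:
    - [0,0,-0.15,0,0,0,4]
    - [0,0,-0.1,0,0,0,4]
    - [0,0,0,0,0,0,4]

```text
clock: 24.12
ee_pos: [596.0, 198.9, 151.7]
eef_rot: [0.002, 0.939, 0.343, 0.004]
contact_force: [-1.0, -0.8, -1.3]
gripper_width: 53.4
```

jog_arm:
  rows:
    - [0,0,0,0,0,0,6]
    - [0,0,0,0,0,0,7.5]
    - [0,0,0,0,0,0,7.5]
    - [0,0,3,0,0,0,7.5]
    - [0,0,4,0,0,0,7.5]

```text
clock: 24.75
ee_pos: [595.0, 198.4, 218.8]
eef_rot: [0.002, 0.939, 0.343, 0.001]
contact_force: [0.4, 0.1, 0.2]
gripper_width: 74.8
```

jog_arm:
  rows:
    - [0,0,4,0,0,0,7.5]
    - [0,-5.5,0,0,0,0,9.3]
    - [0,-6,0,0,0,0,9.3]
    - [0,-6,0,0,0,0,9.3]
    - [0,-4,0,0,0,0,9.3]

```text
clock: 25.38
ee_pos: [596.7, -15.4, 264.4]
eef_rot: [0.001, 0.937, 0.349, 0.007]
contact_force: [0.2, 1.2, -0.1]
gripper_width: 93.2
```

Run:
```python
from h import *
import pickle
S=cap('scene');T=cap('top');pickle.dump((S,T),open('c1.pkl','wb'))
a=cv2.resize(T['image'][125:285,60:340,::-1],None,fx=2.8,fy=2.8,interpolation=2)
b=cv2.resize(S['image'][130:250,160:440,::-1],None,fx=2.8,fy=2.8,interpolation=2)
cv2.imwrite('pics/e.png',np.vstack([a,b])[:,:784]); print(a.shape,b.shape)
```

```text
(448, 784, 3) (336, 784, 3)
```

View pics/e.png

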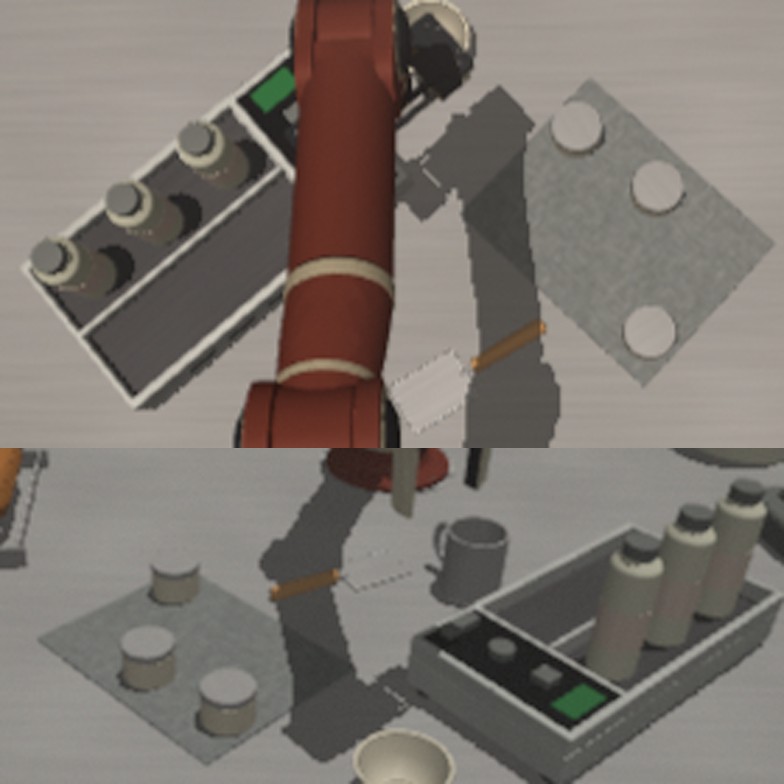

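All three bottles stand upright in the back row: caps at crop (200,139), (127,200) and (50,257). The jars are still at (577,127), (657,186) and (650,332). For the jars I'll turn the gripper a quarter turn at the pick and another in transit, so the camera side faces away from the bottles.

jog_arm:
  rows:
    - [0.6,-2.5,-1,0,0,0.17,9.3]
    - [0.6,-2.5,-1,0,0,0.17,9.3]
    - [0.6,-2.5,-1,0,0,0.17,9.3]
    - [0.6,-2.5,-1,0,0,0.17,9.3]
    - [0.6,-2.5,-1,0,0,0.17,9.3]

```text
clock: 26.1
ee_pos: [629.7, -138.2, 214.1]
eef_rot: [-0.003, 0.699, 0.715, 0.011]
contact_force: [1.0, -0.0, -0.1]
gripper_width: 93.3
```

jog_arm:
  rows:
    - [0.4,-2,-1,0,0,0.17,9.3]
    - [0.4,-2,-1,0,0,0.17,9.3]
    - [0.4,-2,-1,0,0,0.17,9.3]
    - [0,-1,-1,0,0,0.17,9.3]
    - [0,0,0,0,0,0,9.3]

```text
clock: 26.72
ee_pos: [643.9, -207.1, 170.7]
eef_rot: [-0.008, 0.41, 0.912, 0.011]
contact_force: [-0.2, 0.5, 1.2]
gripper_width: 92.7
```

```bash
cat >> h.py <<'E'
def go(x,y,z,yaw):
    "shift (cm) and rotvec that bring the TCP to x,y,z (mm), pointing down, tool x at yaw deg"
    from scipy.spatial.transform import Rotation as Ro
    s=sensors.sense(); q=s['eef_rot']; r=np.radians(yaw)/2
    D=Ro.from_quat([np.cos(r),np.sin(r),0,0])*Ro.from_quat([q[1],q[2],q[3],q[0]]).inv()
    print('shift cm',((np.array([x,y,z])-s['ee_pos'])/10).round(2),'rot',D.as_rotvec().round(3),'q1,q7',s['joint_positions'][[0,6]].round(2),'clock',s['clock'])
E
python3 -c "
from h import *
w=cap('wrist')
for X in [(641,-228,50),(567,-323,50),(392,-308,50)]: print(proj(w,X).round(1))
im=w['image']; g=cv2.cvtColor(im,cv2.COLOR_RGB2HSV); cv2.imwrite('pics/w2.png',im[:,:,::-1])
go(641,-228,90,131)"
```

```text
[243.3 202.9]
[136.4 222.4]
[ -6.2 101. ]
shift cm [-0.34 -2.19 -8.15] rot [-0.027 -0.004 -0.009] q1,q7 [0.54 0.74] clock 26.775
```

View pics/w2.png

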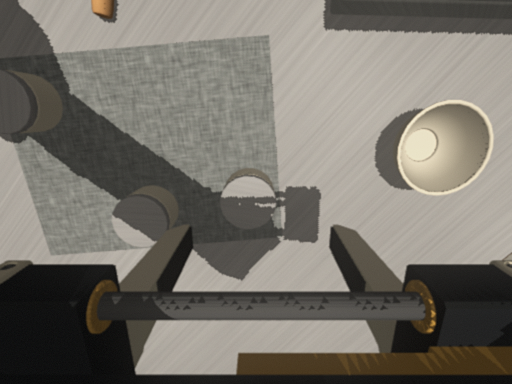

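The wrist view shows J1's lid at (249,201) against the predicted (243,203), and J2 near (137,218). That is close enough, so I'll descend on J1.

jog_arm:
  rows:
    - [-0.3,-2.2,-3,-0.027,0,-0.009,9.3]
    - [0,0,-3,0,0,0,9.3]
    - [0,0,-2,0,0,0,9.3]
    - [0,0,0,0,0,0,9.3]
    - [0,0,0,0,0,0,9.3]

```text
clock: 27.4
ee_pos: [646.5, -220.6, 95.5]
eef_rot: [0.003, 0.416, 0.909, 0.002]
contact_force: [-0.3, -0.3, -0.1]
gripper_width: 92.9
```

```bash
python3 -c "
from h import *
go(641,-228,19,131)"
```

```text
shift cm [-0.55 -0.74 -7.65] rot [-0.001  0.007  0.003] q1,q7 [0.53 0.7 ] clock 27.4
```

jog_arm:
  rows:
    - [-0.5,-0.7,0,0,0.007,0,9.3]
    - [0,0,-3,0,0,0,9.3]
    - [0,0,-2,0,0,0,9.3]
    - [0,0,-1.5,0,0,0,9.3]
    - [0,0,0,0,0,0,9.3]

```text
clock: 28.02
ee_pos: [643.9, -229.7, 33.6]
eef_rot: [0.004, 0.417, 0.909, 0.0]
contact_force: [0.3, 0.1, -0.5]
gripper_width: 92.8
```

```bash
python3 -c "
from h import *
go(641,-228,19,131)"
```

```text
shift cm [-0.29  0.17 -1.46] rot [0.003 0.008 0.006] q1,q7 [0.53 0.67] clock 28.025
```

jog_arm:
  rows:
    - [-0.2,0.1,-1.3,0,0.008,0.006,9.3]
    - [0,0,0,0,0,0,5]
    - [0,0,0,0,0,0,5]
    - [0,0,0,0,0,0,5]
    - [0,0,0,0,0,0,5]

```text
clock: 28.65
ee_pos: [644.0, -228.2, 22.0]
eef_rot: [0.003, 0.414, 0.91, -0.0]
contact_force: [0.9, 0.6, -1.4]
gripper_width: 61.6
```

jog_arm:
  rows:
    - [0,0,0,0,0,0,5]
    - [0,0,3,0,0,0,5]
    - [0,0,4,0,0,0,5]
    - [0,0,4,0,0,0,5]
    - [0,0,1,0,0,0,5]

```text
clock: 29.28
ee_pos: [638.3, -228.6, 139.6]
eef_rot: [-0.004, 0.414, 0.91, -0.003]
contact_force: [0.4, -0.2, -3.6]
gripper_width: 61.3
```

jog_arm:
  rows:
    - [-2.5,5,0,0,0,0.157,5]
    - [-2.5,5,0,0,0,0.157,5]
    - [-2.5,5,0,0,0,0.157,5]
    - [-2.5,5,0,0,0,0.157,5]
    - [-2.5,5,0,0,0,0.157,5]

```text
clock: 29.9
ee_pos: [505.1, 19.0, 132.4]
eef_rot: [-0.006, 0.029, 1.0, -0.007]
contact_force: [1.0, 0.6, -2.8]
gripper_width: 61.6
```

jog_arm:
  rows:
    - [-2.5,5,0,0,0,0.157,5]
    - [-2.5,5,0,0,0,0.157,5]
    - [-2.5,5,0,0,0,0.157,5]
    - [-2.3,4.5,0,0,0,0.157,5]
    - [-1.5,3,0,0,0,0.157,5]

```text
clock: 30.52
ee_pos: [382.7, 248.2, 127.1]
eef_rot: [-0.008, -0.369, 0.929, -0.01]
contact_force: [0.9, -0.4, -4.2]
gripper_width: 61.3
```

jog_arm:
  rows:
    - [0,0,0,0,0,0,5]
    - [0,0,0,0,0,0,5]

```text
clock: 30.78
ee_pos: [380.3, 248.9, 125.4]
eef_rot: [-0.01, -0.371, 0.928, -0.01]
contact_force: [0.3, -0.5, -3.5]
gripper_width: 61.3
```

```bash
python3 -c "
from h import *
go(387,285,69,220.5)"
```

```text
shift cm [ 0.67  3.61 -5.64] rot [ 0.025 -0.012 -0.054] q1,q7 [-0.06  0.99] clock 30.775
```

jog_arm:
  rows:
    - [0.7,3.6,0,0.025,-0.012,-0.054,5]
    - [0,0.5,0,0,0,0,5]
    - [0,0,-1.5,0,0,0,5]
    - [0,0,0,0,0,0,5]

```text
clock: 31.28
ee_pos: [389.3, 282.5, 106.5]
eef_rot: [-0.003, -0.34, 0.941, -0.004]
contact_force: [-0.4, -0.2, -3.3]
gripper_width: 61.6
```

```bash
python3 -c "
from h import *
go(387,285,72,220.5)"
```

```text
shift cm [-0.23  0.25 -3.45] rot [ 0.01  -0.003  0.014] q1,q7 [-0.15  0.88] clock 31.275
```

jog_arm:
  rows:
    - [-0.2,0.2,-1,0.01,0,0.014,5]
    - [0,0,-1,0,0,0,5]
    - [0,0,-1,0,0,0,5]
    - [0,0,0,0,0,0,5]

```text
clock: 31.78
ee_pos: [387.1, 282.4, 73.6]
eef_rot: [-0.002, -0.346, 0.938, 0.0]
contact_force: [0.9, 0.3, -3.0]
gripper_width: 61.8
```

jog_arm:
  rows:
    - [0,0,-0.3,0,0,0,5]
    - [0,0,-0.2,0,0,0,5]
    - [0,0,-0.1,0,0,0,5]

```text
clock: 32.15
ee_pos: [387.1, 282.7, 69.8]
eef_rot: [-0.001, -0.346, 0.938, -0.001]
contact_force: [-0.9, -2.3, 3.9]
gripper_width: 61.3
```

jog_arm:
  rows:
    - [0,0,0,0,0,0,7]
    - [0,0,0,0,0,0,8]
    - [0,0,0,0,0,0,8]
    - [0,0,3,0,0,0,8]
    - [0,0,4,0,0,0,8]

```text
clock: 32.78
ee_pos: [387.1, 282.5, 140.2]
eef_rot: [-0.002, -0.346, 0.938, -0.002]
contact_force: [1.2, 0.3, 0.2]
gripper_width: 79.8
```

jog_arm:
  rows:
    - [1.6,-5,1,0,0,-0.15,9.3]
    - [1.6,-5.5,0,0,0,-0.157,9.3]
    - [1.6,-5.5,0,0,0,-0.157,9.3]
    - [1.6,-5.5,0,0,0,-0.157,9.3]
    - [1.6,-5.5,0,0,0,-0.157,9.3]

```text
clock: 33.4
ee_pos: [470.6, 13.0, 155.1]
eef_rot: [0.005, 0.042, 0.999, 0.003]
contact_force: [-0.3, 0.5, -0.6]
gripper_width: 92.9
```

jog_arm:
  rows:
    - [1.6,-5.5,0,0,0,-0.157,9.3]
    - [1.6,-5.5,0,0,0,-0.157,9.3]
    - [1.6,-5.5,0,0,0,-0.157,9.3]
    - [1.6,-5.5,0,0,0,-0.157,9.3]
    - [1.6,-5,0,0,0,-0.157,9.3]

```text
clock: 34.02
ee_pos: [553.1, -266.5, 155.7]
eef_rot: [0.008, 0.433, 0.901, 0.001]
contact_force: [0.1, 1.3, -0.3]
gripper_width: 92.6
```

jog_arm:
  rows:
    - [0,-1,0,0,0,0,9.3]
    - [0,0,0,0,0,0,9.3]
    - [0,0,0,0,0,0,9.3]

```text
clock: 34.4
ee_pos: [552.6, -278.9, 154.5]
eef_rot: [0.007, 0.435, 0.9, 0.001]
contact_force: [0.3, -0.2, -0.6]
gripper_width: 92.9
```

```bash
python3 -c "
from h import *
w=cap('wrist','w3.png')
for X in [(567,-323,50),(392,-308,50)]: print(proj(w,X).round(1))
go(567,-323,90,131)"
```

```text
[243.5 230.7]
[102.  112.7]
shift cm [ 1.44 -4.44 -6.46] rot [0.004 0.014 0.044] q1,q7 [0.71 0.79] clock 34.45
```

View pics/w3.png

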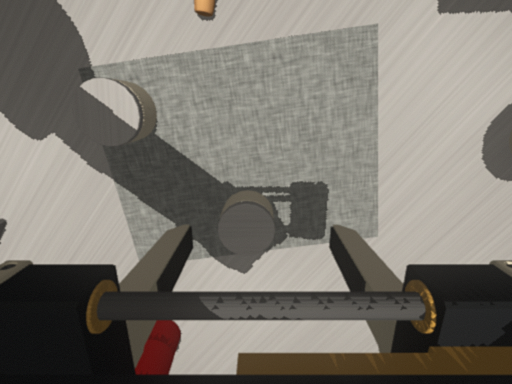

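J2 is at (246,228), as predicted. J3 at (108,111) is unmoved. I'll descend on J2.

jog_arm:
  rows:
    - [1.4,-4.4,0,0.004,0.014,0.044,9.3]
    - [0,-0.5,-3,0,0,0,9.3]
    - [0,0,-3,0,0,0,9.3]
    - [0,0,0,0,0,0,9.3]
    - [0,0,0,0,0,0,9.3]

```text
clock: 35.08
ee_pos: [569.9, -319.1, 96.5]
eef_rot: [0.001, 0.407, 0.913, 0.003]
contact_force: [0.6, 0.1, -0.3]
gripper_width: 92.7
```

```bash
python3 -c "
from h import *
go(567,-323,21,131)"
```

```text
shift cm [-0.29 -0.39 -7.55] rot [-0.004  0.004 -0.017] q1,q7 [0.73 0.88] clock 35.075
```

jog_arm:
  rows:
    - [-0.3,-0.4,0,0,0,-0.017,9.3]
    - [0,0,-3,0,0,0,9.3]
    - [0,0,-2.5,0,0,0,9.3]
    - [0,0,-1.5,0,0,0,9.3]
    - [0,0,0,0,0,0,9.3]

```text
clock: 35.7
ee_pos: [570.3, -324.6, 32.0]
eef_rot: [0.007, 0.415, 0.91, 0.002]
contact_force: [-0.4, -0.9, 0.3]
gripper_width: 93.1
```

```bash
python3 -c "
from h import *
go(567,-323,21,131)"
```

```text
shift cm [-0.33  0.16 -1.1 ] rot [0.002 0.014 0.002] q1,q7 [0.72 0.83] clock 35.7
```

jog_arm:
  rows:
    - [-0.3,0.1,-1,0.002,0.014,0,9.3]
    - [0,0,0,0,0,0,5]
    - [0,0,0,0,0,0,5]
    - [0,0,0,0,0,0,5]
    - [0,0,0,0,0,0,5]

```text
clock: 36.33
ee_pos: [569.2, -324.3, 24.4]
eef_rot: [0.003, 0.416, 0.91, 0.0]
contact_force: [1.1, 0.5, -1.8]
gripper_width: 61.8
```

jog_arm:
  rows:
    - [0,0,0,0,0,0,5]
    - [0,0,3,0,0,0,5]
    - [0,0,4,0,0,0,5]
    - [0,0,4,0,0,0,5]
    - [0,0,1,0,0,0,5]

```text
clock: 36.95
ee_pos: [565.1, -323.2, 143.0]
eef_rot: [-0.003, 0.416, 0.91, -0.0]
contact_force: [0.5, -0.5, -2.6]
gripper_width: 61.5
```

jog_arm:
  rows:
    - [-1,4.8,0,0,0,0.14,5]
    - [-1,4.8,0,0,0,0.14,5]
    - [-1,4.8,0,0,0,0.14,5]
    - [-1,4.8,0,0,0,0.14,5]
    - [-1,4.8,0,0,0,0.14,5]

```text
clock: 37.58
ee_pos: [508.0, -83.2, 136.2]
eef_rot: [-0.006, 0.073, 0.997, -0.003]
contact_force: [0.9, 1.9, -1.8]
gripper_width: 61.9
```

jog_arm:
  rows:
    - [-1,4.8,0,0,0,0.14,5]
    - [-1,4.8,0,0,0,0.14,5]
    - [-1,4.8,0,0,0,0.14,5]
    - [-1,4.8,0,0,0,0.14,5]
    - [-1,4.8,0,0,0,0.14,5]

```text
clock: 38.2
ee_pos: [451.1, 161.4, 129.9]
eef_rot: [-0.011, -0.284, 0.959, -0.006]
contact_force: [0.5, 0.7, -2.3]
gripper_width: 61.1
```

jog_arm:
  rows:
    - [-0.5,3,0,0,0,0.14,5]
    - [0,0,0,0,0,0,5]
    - [0,0,0,0,0,0,5]

```text
clock: 38.58
ee_pos: [442.2, 194.7, 127.0]
eef_rot: [-0.013, -0.356, 0.934, -0.005]
contact_force: [0.0, -0.6, -1.7]
gripper_width: 61.5
```

```bash
python3 -c "
from h import *
go(451,209.5,73,220.5)"
```

```text
shift cm [ 0.88  1.48 -5.4 ] rot [ 0.019 -0.022 -0.021] q1,q7 [0.09 1.16] clock 38.575
```

jog_arm:
  rows:
    - [0.9,1.5,0,0.019,-0.022,-0.021,5]
    - [0,0.2,-1,0,0,0,5]
    - [0,0,-1,0,0,0,5]
    - [0,0,0,0,0,0,5]

```text
clock: 39.08
ee_pos: [452.6, 208.7, 104.3]
eef_rot: [-0.0, -0.342, 0.94, -0.001]
contact_force: [0.5, 1.1, -2.3]
gripper_width: 61.2
```

```bash
python3 -c "
from h import *
go(451,209.5,74,220.5)"
```

```text
shift cm [-0.16  0.08 -3.03] rot [0.002 0.    0.008] q1,q7 [0.05 1.08] clock 39.075
```

jog_arm:
  rows:
    - [-0.1,0.1,-1,0,0,0.008,5]
    - [0,0,-1,0,0,0,5]
    - [0,0,-0.6,0,0,0,5]
    - [0,0,0,0,0,0,5]

```text
clock: 39.58
ee_pos: [451.4, 209.3, 76.1]
eef_rot: [-0.001, -0.346, 0.938, -0.001]
contact_force: [0.6, 0.2, -2.5]
gripper_width: 61.6
```

jog_arm:
  rows:
    - [0,0,-0.3,0,0,0,5]
    - [0,0,-0.2,0,0,0,5]
    - [0,0,-0.1,0,0,0,5]

```text
clock: 39.95
ee_pos: [451.5, 209.5, 72.3]
eef_rot: [0.0, -0.346, 0.938, -0.002]
contact_force: [-1.7, -2.2, 5.8]
gripper_width: 61.5
```

jog_arm:
  rows:
    - [0,0,0,0,0,0,7]
    - [0,0,0,0,0,0,8]
    - [0,0,0,0,0,0,8]
    - [0,0,3,0,0,0,8]
    - [0,0,4,0,0,0,8]

```text
clock: 40.58
ee_pos: [451.1, 209.3, 142.4]
eef_rot: [-0.002, -0.346, 0.938, -0.002]
contact_force: [0.6, 0.5, 0.0]
gripper_width: 80.0
```

jog_arm:
  rows:
    - [0.5,-5,1,0,0,-0.15,9.3]
    - [0.5,-5.2,0,0,0,-0.157,9.3]
    - [0.5,-5.2,0,0,0,-0.157,9.3]
    - [0.5,-5.2,0,0,0,-0.157,9.3]
    - [0.5,-5.2,0,0,0,-0.157,9.3]

```text
clock: 41.2
ee_pos: [478.8, -48.8, 157.0]
eef_rot: [0.005, 0.043, 0.999, 0.0]
contact_force: [1.1, -0.1, 1.0]
gripper_width: 93.2
```

jog_arm:
  rows:
    - [-1.5,-5,0,0,0,-0.157,9.3]
    - [-1.5,-5,0,0,0,-0.157,9.3]
    - [-1.5,-5,0,0,0,-0.157,9.3]
    - [-1.5,-4,0,0,0,-0.157,9.3]
    - [-0.5,-2,0,0,0,-0.157,9.3]

```text
clock: 41.82
ee_pos: [412.0, -269.2, 157.0]
eef_rot: [0.007, 0.437, 0.9, -0.003]
contact_force: [0.7, 0.2, 0.2]
gripper_width: 92.7
```

jog_arm:
  rows:
    - [0,0,0,0,0,0,9.3]
    - [0,0,0,0,0,0,9.3]

```text
clock: 42.08
ee_pos: [411.8, -269.5, 156.9]
eef_rot: [0.006, 0.436, 0.9, -0.003]
contact_force: [-0.1, 0.1, -0.7]
gripper_width: 93.2
```

```bash
python3 -c "
from h import *
w=cap('wrist','w4.png')
for X in [(392,-308,50)]: print(proj(w,X).round(1))
go(392,-308,90,131)"
```

```text
[221.5 207.2]
shift cm [-1.99 -3.86 -6.69] rot [0.01  0.01  0.047] q1,q7 [0.87 0.85] clock 42.125
```

View pics/w4.png

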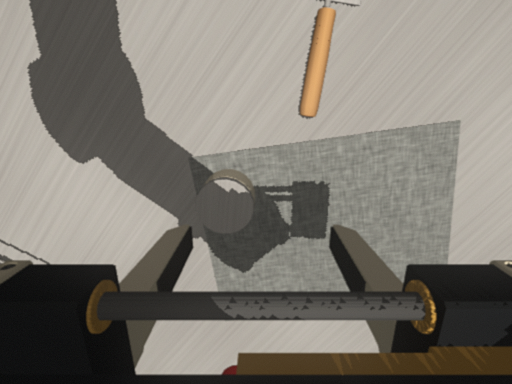

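J3 is at (225,206) against the predicted (221.5,207), so I'll descend.

jog_arm:
  rows:
    - [-2,-3.9,0,0.01,0.01,0.047,9.3]
    - [0,-0.4,-3,0,0,0,9.3]
    - [0,0,-3,0,0,0,9.3]
    - [0,0,0,0,0,0,9.3]
    - [0,0,0,0,0,0,9.3]

```text
clock: 42.75
ee_pos: [396.7, -307.7, 97.4]
eef_rot: [0.002, 0.405, 0.914, 0.002]
contact_force: [1.0, 0.2, -0.0]
gripper_width: 93.3
```

```bash
python3 -c "
from h import *
go(392,-308,21,131)"
```

```text
shift cm [-0.47 -0.03 -7.64] rot [-0.002  0.006 -0.021] q1,q7 [0.92 0.93] clock 42.75
```

jog_arm:
  rows:
    - [-0.5,0,0,0,0,-0.02,9.3]
    - [0,0,-3,0,0,0,9.3]
    - [0,0,-2.5,0,0,0,9.3]
    - [0,0,-1.5,0,0,0,9.3]
    - [0,0,0,0,0,0,9.3]

```text
clock: 43.38
ee_pos: [394.7, -308.6, 31.0]
eef_rot: [0.008, 0.414, 0.91, 0.001]
contact_force: [0.6, 0.1, -0.2]
gripper_width: 93.1
```

```bash
python3 -c "
from h import *
go(392,-308,21,131)"
```

```text
shift cm [-0.27  0.06 -1.  ] rot [ 0.005  0.015 -0.001] q1,q7 [0.85 0.84] clock 43.375
```

jog_arm:
  rows:
    - [-0.3,0.1,-0.9,0.005,0.015,0,9.3]
    - [0,0,0,0,0,0,5]
    - [0,0,0,0,0,0,5]
    - [0,0,0,0,0,0,5]
    - [0,0,0,0,0,0,5]

```text
clock: 44.0
ee_pos: [393.2, -308.4, 23.7]
eef_rot: [0.002, 0.415, 0.91, -0.0]
contact_force: [0.5, 0.4, -1.5]
gripper_width: 61.7
```

jog_arm:
  rows:
    - [0,0,0,0,0,0,5]
    - [0,0,3,0,0,0,5]
    - [0,0,4,0,0,0,5]
    - [0,0,4,0,0,0,5]
    - [0,0,1,0,0,0,5]

```text
clock: 44.62
ee_pos: [389.7, -307.0, 144.0]
eef_rot: [-0.003, 0.415, 0.91, 0.0]
contact_force: [-0.3, -0.6, -2.2]
gripper_width: 61.2
```

jog_arm:
  rows:
    - [1.3,4.3,0,0,0,0.157,5]
    - [1.3,4.3,0,0,0,0.157,5]
    - [1.3,4.3,0,0,0,0.157,5]
    - [1.3,4.3,0,0,0,0.157,5]
    - [1.3,4.3,0,0,0,0.157,5]

```text
clock: 45.25
ee_pos: [450.0, -91.4, 138.5]
eef_rot: [-0.007, 0.029, 1.0, -0.002]
contact_force: [1.7, -0.2, -3.1]
gripper_width: 61.5
```

jog_arm:
  rows:
    - [1.2,4.2,0,0,0,0.157,5]
    - [1.2,4.2,0,0,0,0.157,5]
    - [1.2,4.2,0,0,0,0.157,5]
    - [1.2,4,0,0,0,0.157,5]
    - [0.8,2,0,0,0,0.157,5]

```text
clock: 45.88
ee_pos: [502.2, 100.7, 130.9]
eef_rot: [-0.012, -0.369, 0.929, -0.005]
contact_force: [-0.4, 0.6, -2.4]
gripper_width: 61.3
```

jog_arm:
  rows:
    - [0,0,0,0,0,0,5]
    - [0,0,0,0,0,0,5]

```text
clock: 46.12
ee_pos: [500.4, 100.5, 128.1]
eef_rot: [-0.015, -0.369, 0.929, -0.004]
contact_force: [-0.1, -0.2, -2.6]
gripper_width: 61.5
```

```bash
python3 -c "
from h import *
go(516,133.5,73,220.5)"
```

```text
shift cm [ 1.56  3.3  -5.51] rot [ 0.018 -0.024 -0.048] q1,q7 [0.31 1.4 ] clock 46.125
```

jog_arm:
  rows:
    - [1.6,3.3,0,0.018,-0.024,-0.048,5]
    - [0,0.5,0,0,0,0,5]
    - [0,0,-1,0,0,0,5]
    - [0,0,0,0,0,0,5]

```text
clock: 46.62
ee_pos: [514.8, 130.5, 114.9]
eef_rot: [-0.004, -0.339, 0.941, -0.003]
contact_force: [0.8, 0.5, -2.3]
gripper_width: 61.8
```

```bash
python3 -c "
from h import *
go(516,133.5,74,220.5)"
```

```text
shift cm [ 0.12  0.3  -4.09] rot [ 0.009 -0.006  0.015] q1,q7 [0.23 1.3 ] clock 46.625
```

jog_arm:
  rows:
    - [0.1,0.3,-1.5,0.009,-0.006,0.015,5]
    - [0,0,-1.5,0,0,0,5]
    - [0,0,-0.6,0,0,0,5]
    - [0,0,0,0,0,0,5]

```text
clock: 47.12
ee_pos: [515.1, 131.2, 75.2]
eef_rot: [-0.001, -0.345, 0.938, -0.0]
contact_force: [0.5, 0.1, -2.0]
gripper_width: 61.4
```

jog_arm:
  rows:
    - [0,0,-0.3,0,0,0,5]
    - [0,0,-0.2,0,0,0,5]
    - [0,0,-0.1,0,0,0,5]

```text
clock: 47.5
ee_pos: [515.2, 131.6, 71.6]
eef_rot: [-0.001, -0.346, 0.938, -0.001]
contact_force: [-1.8, -1.8, 3.1]
gripper_width: 61.7
```

jog_arm:
  rows:
    - [0,0,0,0,0,0,7]
    - [0,0,0,0,0,0,8]
    - [0,0,0,0,0,0,8]
    - [0,0,3,0,0,0,8]
    - [0,0,4,0,0,0,8]

```text
clock: 48.12
ee_pos: [513.8, 132.7, 141.4]
eef_rot: [-0.002, -0.346, 0.938, -0.0]
contact_force: [0.4, 0.1, 0.4]
gripper_width: 80.0
```

jog_arm:
  rows:
    - [0,-5,1,0,0,-0.15,6]
    - [0,-5.2,0,0,0,-0.157,3]
    - [0,-5.2,0,0,0,-0.157,0]
    - [0,-5.2,0,0,0,-0.157,0]
    - [0,-5.2,0,0,0,-0.157,0]

```text
clock: 48.75
ee_pos: [518.3, -128.1, 156.5]
eef_rot: [0.006, 0.042, 0.999, -0.001]
contact_force: [1.0, 0.7, 0.5]
gripper_width: 34.8
```

jog_arm:
  rows:
    - [0,-4,0,0,0,-0.157,0]
    - [0,-4,0,0,0,-0.157,0]
    - [0,0,0,0,0,-0.157,0]
    - [0,0,0,0,0,-0.157,0]
    - [0,0,0,0,0,-0.157,0]

```text
clock: 49.38
ee_pos: [517.3, -221.8, 155.7]
eef_rot: [0.006, 0.439, 0.898, -0.007]
contact_force: [-0.8, -0.2, 1.0]
gripper_width: 0.6
```

Run:
```python
from h import *
import pickle
S=cap('scene');T=cap('top');pickle.dump((S,T),open('c2.pkl','wb'))
a=cv2.resize(T['image'][135:275,65:225,::-1],None,fx=3.5,fy=3.5,interpolation=2)
b=cv2.resize(S['image'][130:250,300:445,::-1],None,fx=490/120,fy=490/120,interpolation=2)
b=cv2.resize(S['image'][150:250,300:445,::-1],None,fx=2.2,fy=2.2,interpolation=2)
c=np.zeros((590,800,3),np.uint8); c[:490,:560]=a; c=np.zeros((600,560+0,3),np.uint8); c=np.zeros((490,560+240,3),np.uint8); c[:,:560]=a
b=cv2.resize(S['image'][150:260,300:445,::-1],(240,182),interpolation=2); c[:182,560:]=b
cv2.imwrite('pics/f.png',c)
for k,p in zip(('round','square','bar'),((605.5,69.1,86),(651.4,108.4,86),(560.2,30.2,86))): print(k,proj(S,p).round(1),proj(T,p).round(1))
go(605.5,69.1,120,130.5)
```

```text
round [337.7 199.4] [176.9 178.4]
square [353.6 208.9] [165.4 165.1]
bar [323.  190.5] [188.4 191.6]
shift cm [ 8.79 29.02 -3.59] rot [0.018 0.005 0.039] q1,q7 [0.66 0.68] clock 49.475
```

View pics/f.png

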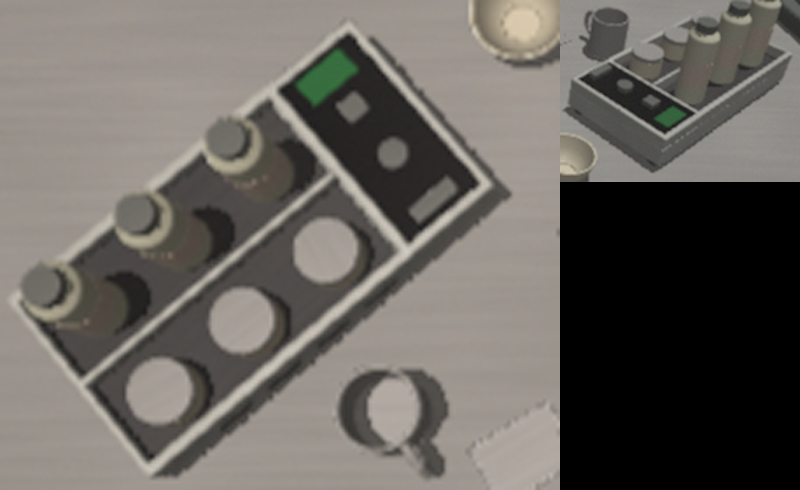

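All six items are in place: bottle caps at (230,137), (137,215) and (46,285), jars at (325,248), (244,320) and (161,390). The bystanders haven't moved. I'll check their positions numerically while moving to the round key.

jog_arm:
  rows:
    - [1.4,4.9,0,0.018,0.005,0.039,0]
    - [1.4,4.9,0,0,0,0,0]
    - [1.4,4.9,0,0,0,0,0]
    - [1.5,4.9,0,0,0,0,0]
    - [1.5,4.9,0,0,0,0,0]

```text
clock: 50.1
ee_pos: [590.9, 22.2, 155.4]
eef_rot: [0.002, 0.416, 0.909, -0.003]
contact_force: [0.5, -0.4, -0.1]
gripper_width: 0.4
```

jog_arm:
  rows:
    - [1.5,4,0,0,0,0,0]
    - [0,0,0,0,0,0,0]
    - [0,0,0,0,0,0,0]

```text
clock: 50.48
ee_pos: [606.7, 69.1, 155.2]
eef_rot: [0.002, 0.408, 0.913, -0.001]
contact_force: [0.6, -1.3, 0.6]
gripper_width: 0.7
```

Run:
```python
from h import *
import pickle
S,T=pickle.load(open('c2.pkl','rb'))
y=np.radians(40.5);R=np.array([[np.cos(y),-np.sin(y)],[np.sin(y),np.cos(y)]])
for n,p,h in [('b',(230,137),215),('b',(137,215),215),('b',(46,285),215),('j',(325,248),98),('j',(244,320),98),('j',(161,390),98)]:
    X=onz(T,p[0]/3.5+64.6,p[1]/3.5+134.6,h); print(n,X.round(),(R.T@(X[:2]-[523.6,203.2])-[51 if n=='b' else -51,52]).round(1))
go(606.5,69.5,104,130.5)
```

```text
b [593. 193. 215.] [  -4.9 -105.3]
b [525. 271. 215.] [-5.9 -1. ]
b [464. 347. 215.] [-2.6 96.1]
j [513. 129.  98.] [  -5.1 -101.4]
j [446. 203.  98.] [-8.  -2.1]
j [382. 277.  98.] [-8.2 96. ]
shift cm [-0.02  0.04 -5.12] rot [ 0.004  0.002 -0.023] q1,q7 [0.13 0.26] clock 50.475
```

jog_arm:
  rows:
    - [0,0,-2.5,0.004,0,-0.02,0]
    - [0,0,-2,0,0,0,0]
    - [0,0,0,0,0,0,0]

```text
clock: 50.85
ee_pos: [606.7, 63.0, 109.4]
eef_rot: [0.002, 0.419, 0.908, -0.001]
contact_force: [-0.5, -0.0, 1.4]
gripper_width: 0.5
```

Run:
```python
from h import *
w=cap('wrist','w5.png')
for X in [(606.5,69.5,86),(652,109,86),(561,30.5,86)]: print(proj(w,X).round(1))
go(606.5,69.5,88,130.5)
```

```text
[264.5 220.3]
[347.7 219.6]
[181.8 220.5]
shift cm [-0.1   0.64 -2.24] rot [0.003 0.005 0.001] q1,q7 [0.12 0.22] clock 50.9
```

View pics/w5.png

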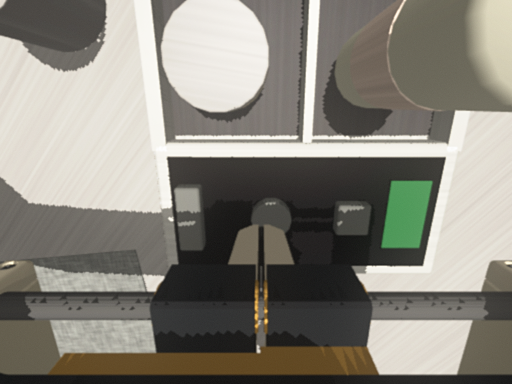

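The wrist view shows round (270,216), square (352,217) and bar (188,215), about 3 mm from the predictions. I'll nudge over and press the round key.

jog_arm:
  rows:
    - [0.1,0.9,0,0.003,0.005,0,0]
    - [0,0,-0.8,0,0,0,0]
    - [0,0,-0.5,0,0,0,0]
    - [0,0,0,0,0,0,0]

```text
clock: 51.4
ee_pos: [609.9, 72.1, 98.9]
eef_rot: [0.001, 0.42, 0.908, 0.001]
contact_force: [0.2, 0.8, -0.2]
gripper_width: 0.6
```

jog_arm:
  rows:
    - [-0.2,0,-0.5,0,0,0,0]
    - [0,0,-0.4,0,0,0,0]
    - [0,0,-0.3,0,0,0,0]

```text
clock: 51.78
ee_pos: [608.2, 72.2, 88.1]
eef_rot: [0.002, 0.42, 0.908, 0.001]
contact_force: [-5.2, -2.0, 18.6]
gripper_width: 0.6
```

jog_arm:
  rows:
    - [0,0,0,0,0,0,0]
    - [0,0,0,0,0,0,0]

```text
clock: 52.02
ee_pos: [608.1, 72.2, 89.4]
eef_rot: [0.002, 0.42, 0.908, 0.001]
contact_force: [-0.7, -0.2, 4.8]
gripper_width: 0.6
```

jog_arm:
  rows:
    - [0,0,1.5,0,0,0,0]
    - [0,0,1.5,0,0,0,0]
    - [0,0,0,0,0,0,0]
    - [4.5,3.9,0,0,0,0,0]
    - [0,0,0,0,0,0,0]

```text
clock: 52.65
ee_pos: [652.2, 111.0, 119.9]
eef_rot: [0.001, 0.42, 0.908, -0.001]
contact_force: [-0.1, -0.1, -0.0]
gripper_width: 0.4
```

Run:
```python
from h import *
go(653.1,111.3,98,130.5)
```

```text
shift cm [ 0.09  0.03 -2.19] rot [0.002 0.001 0.002] q1,q7 [0.04 0.19] clock 52.65
```

The first press ended at 4.8 N while held, which leaves little margin. I'll press the round key once more, holding it firmly, before moving on.

jog_arm:
  rows:
    - [-4.5,-3.9,0,0,0,0,0]
    - [0,0,0,0,0,0,0]
    - [0,0,-1.5,0,0,0,0]
    - [0,0,-0.6,0,0,0,0]
    - [0,0,0,0,0,0,0]

```text
clock: 53.28
ee_pos: [604.0, 70.4, 94.4]
eef_rot: [-0.001, 0.419, 0.908, -0.003]
contact_force: [-0.2, -0.3, 0.9]
gripper_width: 0.5
```

jog_arm:
  rows:
    - [0,0,-0.5,0,0,0,0]
    - [0,0,-0.4,0,0,0,0]
    - [0,0,-0.3,0,0,0,0]
    - [0,0,-0.2,0,0,0,0]
    - [0,0,-0.2,0,0,0,0]

```text
clock: 53.9
ee_pos: [604.4, 70.6, 88.3]
eef_rot: [0.001, 0.419, 0.908, -0.005]
contact_force: [-3.9, -1.6, 10.4]
gripper_width: 0.5
```

The key bottomed out: contact at 94.4, stop at 88.3, 10 N. Now the square key.

jog_arm:
  rows:
    - [0,0,1.5,0,0,0,0]
    - [0,0,1.5,0,0,0,0]
    - [0,0,0,0,0,0,0]
    - [4.8,4,0,0,0,0,0]
    - [0,0,0,0,0,0,0]

```text
clock: 54.52
ee_pos: [651.6, 110.9, 119.1]
eef_rot: [0.0, 0.419, 0.908, -0.005]
contact_force: [-0.5, -0.4, 0.1]
gripper_width: 0.5
```

jog_arm:
  rows:
    - [0,0,-1.5,0,0,0,0]
    - [0,0,-0.5,0,0,0,0]
    - [0,0,0,0,0,0,0]

```text
clock: 54.9
ee_pos: [649.6, 108.6, 95.7]
eef_rot: [-0.001, 0.42, 0.908, -0.007]
contact_force: [0.2, 0.2, 0.1]
gripper_width: 0.2
```

Run:
```python
from h import *
go(653.1,111.3,88,130.5)
```

```text
shift cm [ 0.35  0.27 -0.77] rot [ 0.012 -0.008  0.002] q1,q7 [0.03 0.18] clock 54.9
```

jog_arm:
  rows:
    - [0.3,0.2,-0.2,0.01,-0.008,0,0]
    - [0,0,-0.5,0,0,0,0]
    - [0,0,-0.3,0,0,0,0]
    - [0,0,-0.2,0,0,0,0]
    - [0,0,-0.2,0,0,0,0]

```text
clock: 55.52
ee_pos: [652.8, 110.2, 88.4]
eef_rot: [0.002, 0.42, 0.907, -0.001]
contact_force: [-3.1, -1.9, 9.7]
gripper_width: 0.3
```

jog_arm:
  rows:
    - [0,0,-0.2,0,0,0,0]
    - [0,0,-0.2,0,0,0,0]
    - [0,0,1.5,0,0,0,0]
    - [0,0,1.5,0,0,0,0]
    - [0,0,0,0,0,0,0]

```text
clock: 56.15
ee_pos: [653.8, 110.3, 121.0]
eef_rot: [0.004, 0.421, 0.907, 0.0]
contact_force: [1.3, -0.6, 0.7]
gripper_width: 0.6
```

jog_arm:
  rows:
    - [-4.5,-3.9,0,0,0,0,0]
    - [-4.5,-3.9,0,0,0,0,0]
    - [0,0,0,0,0,0,0]
    - [0,0,-1.5,0,0,0,0]
    - [0,0,0,0,0,0,0]

```text
clock: 56.78
ee_pos: [561.1, 31.3, 102.9]
eef_rot: [0.003, 0.42, 0.907, 0.0]
contact_force: [0.9, -0.2, 0.2]
gripper_width: 0.6
```

Run:
```python
from h import *
go(562,32.8,88,130.5)
```

```text
shift cm [ 0.09  0.15 -1.49] rot [0.002 0.005 0.003] q1,q7 [0.19 0.23] clock 56.775
```

jog_arm:
  rows:
    - [0.1,0.1,-0.7,0,0.005,0,0]
    - [0,0,-0.5,0,0,0,0]
    - [0,0,-0.4,0,0,0,0]
    - [0,0,-0.2,0,0,0,0]
    - [0,0,-0.2,0,0,0,0]

```text
clock: 57.4
ee_pos: [563.5, 34.0, 88.2]
eef_rot: [0.002, 0.419, 0.908, -0.003]
contact_force: [-4.4, -2.4, 13.8]
gripper_width: 0.2
```

jog_arm:
  rows:
    - [0,0,-0.2,0,0,0,0]
    - [0,0,-0.2,0,0,0,0]

```text
clock: 57.65
ee_pos: [563.5, 34.0, 88.2]
eef_rot: [0.003, 0.419, 0.908, -0.004]
contact_force: [-4.6, -1.7, 14.4]
gripper_width: 0.5
```

jog_arm:
  rows:
    - [0,0,1.5,0,0,0,0]
    - [0,0,2,0,0,0,0]
    - [0,0,3,0,0,0,0]
    - [0,-5,0,0,0,0,0]
    - [0,-5,0,0,0,0,0]

```text
clock: 58.28
ee_pos: [566.5, -59.2, 157.7]
eef_rot: [0.005, 0.413, 0.911, 0.001]
contact_force: [0.7, 0.4, -0.2]
gripper_width: 0.1
```

jog_arm:
  rows:
    - [0,-5,0,0,0,0,0]
    - [0,-5,0,0,0,0,0]
    - [0,0,0,0,0,0,0]
    - [0,0,0,0,0,0,0]

```text
clock: 58.78
ee_pos: [567.6, -165.7, 158.4]
eef_rot: [0.007, 0.416, 0.909, 0.001]
contact_force: [-0.7, 0.4, 0.1]
gripper_width: 0.8
```

Run:
```python
from h import *
S=cap('scene');T=cap('top')
a=cv2.resize(T['image'][125:285,60:340,::-1],None,fx=2.1,fy=2.1,interpolation=2)
b=cv2.resize(S['image'][130:250,160:440,::-1],None,fx=2.1,fy=2.1,interpolation=2)
cv2.imwrite('pics/g.png',np.vstack([a,b]))
```

```text
(no output)
```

View pics/g.png

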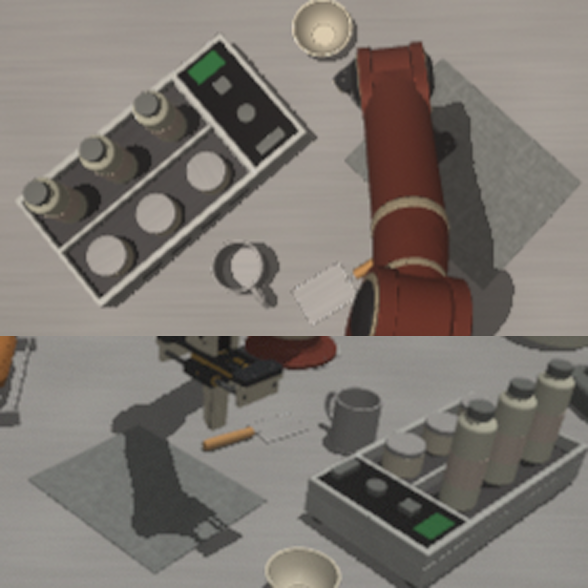

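The final view shows three bottles upright in the back row, caps at (150,107), (95,152) and (40,192). The three jars are in the front row at (209,171), (158,213) and (108,256). The keys are up, the bystanders are in place, and the robot is clear of everything. I'll hand in.

```bash
python3 -c "
from plant import ticket
print(ticket.hand_in())"
```

```text
the job is handed in; nothing more can be done
None
```

The job is done and handed in at about 59 s on the robot's clock. The hand-in gives no verdict.

**What I did:** I set the three white bottles down in the back row, then the three jars in the front row. I then pressed the round, square and bar keys in that order. The red look-alike bottles were not touched.

**Placement:** After loading, each item measured within about 8 mm of its row's middle line and 106 mm of the row centre, inside the 30 mm and 140 mm limits. The final two-view picture shows everything upright, the keys up, the bowl, mug and spatula apparently where they were, and the arm clear.

**Keys:** Contact on the round key came at a tool height of about 94 mm, and all three keys stopped at about 88 mm with 10–14 N. That matches their 6 mm travel.

**Doubts and disagreements:**
- **Round key:** I pressed it twice before going on to the square key. The first press eased to 4.8 N while held, which left little margin.
- **Camera disagreement:** The top, scene and wrist cameras disagreed by about 3–6 mm throughout, and I split the difference.
- **Tray outline:** It measured about 6 mm short in each direction. The rough two-view height of its rim came out 6–16 mm low, so I relied on the given heights and felt for contact on each set-down.

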